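# Wedge a heat sink off its chip and hold it

## Robot

A 6-joint arm with a two-finger parallel gripper is mounted at the origin on the work surface. World frame = base frame: x ahead of the robot, y to its left, z up, the work surface at z = 0. Lengths are in mm, angles in rad, forces in N, time in s.
With the tool pointing down it reaches from about 350 to 925 mm from the base axis. Payload 6.4 kg.
Tool frame: the origin (TCP) lies at the very end of the fingers, on their centre line; the grasp point (between the pads) lies 19 mm behind it (robot.grip_point_offset is the z of the grasp point in the tool frame, in mm); z points along the fingers, y is the direction in which the jaws open and shut (so a half turn about z gives the same grasp; the last joint's range is limited). The gripper opens to 94 mm and grips with 3 to 60 N. Pads are 16 mm wide; open, the fingers measure 119 mm over their backs; the gripper's body (75 mm by 177 mm) begins 78 mm behind the grasp point.
Start: joints at [1.107, 0.245, 1.558, -0, 1.339, -0.174], TCP at [185.741, 622.907, 170.055] pointing down, gripper open.
Joint ranges: [-3.13, 3.13], [-1.02, 2.26], [0.13, 2.54], [-0.95, 4.09], [0.21, 2.88], [-2.74, 2.74]. Speed limits (rad/s): [2.57, 2.57, 3.14, 3.14, 3.14, 3.14].

## Interface

Orientations are given as a rotation vector (axis times angle).
In Python, from station import robot, optics gives the robot as it stands.
- The arm moves only by the tool play_rows, never from a script. Its argument "series" is a list of rows, each an object with "xyz": the shift along the tool's x, y, z in mm, a list of three; "dr": the turn, a rotation vector about the tool's x, y, z in rad, a list of three. In form: [{"xyz": [tx, ty, tz], "dr": [wx, wy, wz]}, ...]. A call has 1 to 5 rows; each row is the pose to reach, as a shift and turn from the pose commanded when the call began, along the tool's axes at that moment; what a row does not reach only later rows make up. A row lasts 1/12 s, in which the tool goes at most 41.7 mm and 7.16 degrees, less where a joint would pass 70% of its speed; a pose out of reach is approached as far as the arm can. A call with a gripper value outside its range is refused whole. "hand" is the opening, from 0 (shut) to 1 (fully open), set as the call begins (left out, the last holds). The fingers move at their own pace and stop on an object; the grip force is fixed at half the most. Time passes only in rows, so rows that repeat a pose let the fingers close. It gives the time, the measured TCP pose, the force and the opening at its end, in the units of the state.
- robot.state(): the state, without advancing time (a new reading comes with each control period).
- optics.snapshot(name): name is "scene" or "top"; returns a dict with "img" (400x640x3 uint8, red, green, blue), "camera_matrix" (3x3 intrinsics, pixels), "rvec" (rotation vector, rad) and "tvec" (3), from world to camera coordinates, as OpenCV has them. Camera axes: x right, y down, z forward; pixel columns grow to the right and rows downward; lengths in mm; the calibration is good to about 2 mm. A picture is of the moment at which its call begins. There is no depth.
- robot.hand_in(): hands the job in, once; it reports no verdict.
The state is a dict: "time": time; "joint_pos": joint angles; "qd": joint speeds; "joint_efforts": joint torques, N m; "eef_pos": TCP position; "orientation": TCP orientation; "wrist_force": force on the tool from outside, world axes, zero at the start; "torque": the same for the moment, N m; "finger_gap": finger opening in mm.
Only numpy, scipy, OpenCV 4.12 (cv2) and the standard library are available. Lean on these libraries where they do the work, as an engineer would, in place of code of your own. Each camera call takes 0.05 s, during which the arm holds its last target.

## Task

Take the wooden wedge and lay it flat on the clamped computer board, on the bare strip in front of the heat sink, thin end pointing squarely at the middle of the heat sink's front edge and not yet under it. Then slide it along the board under that edge until the heat sink has just lifted, its front edge about 3 mm above where it sat, and finish while holding it there: wedge flat on the board, still gripped, carrying the heat sink. Let only the wedge touch the heat sink, and leave the other things on the cart where they lie.

Things in the scene. Friction and masses are not known exactly. Their poses are not given: they have to be found in the camera images.
- wedge: loose brown hardwood wedge, 130 mm long, 28 mm wide, about 55 g, lying flat on the cart. Origin: centre of its underside; x points along it to the thin end (toe), z up. The toe, at x = +65 mm, is 3 mm thick; the top face rises evenly from there (about 15 degrees, 27 mm per 100 mm) to 28 mm thick at x = -28 mm, then stays level to the back end at x = -65 mm
- wedge_grip (a point): a good place to grip the wedge: 45 mm behind its origin (x = -45 mm), 22 mm above its underside, between its upright parallel sides 28 mm apart (in y)
- wedge_toe (a point): middle of the lower edge of the wedge's toe (65 mm along x from the wedge's origin, on its underside)
- board: green computer board, 240 x 200 mm, clamped in a steel holder fixed to the cart. Origin: on the cart top under the board; x points from the board's bare front edge (x = -130 mm, open underneath) to the heat sink (front edge at x = -50 mm), z up. Board top 32 mm above the origin. Holder jaws along both sides, |y| 96 to 113 mm, 38 mm high; port blocks at the far edge, 30 mm high
- strip (a point): on the top face of the board, middle of the bare strip, straight below the heat sink's front edge as seated; axes as the board's. The strip runs from here 80 mm back (-x) to the board's front edge and is clear for |y| below 40 mm; capacitors (13 mm high) stand to its left and memory slots (15 mm high) to its right
- heatsink: finned aluminium heat sink on the board, base 100 mm (x) x 90 mm (y) x 8 mm, 36 mm high in all. It rests on a chip whose socket begins 38 mm in from the front edge. The far edge is still hooked under its spring clip and acts as a hinge: the front edge can only swing up. Origin: middle of the far lower edge (the hinge line), axes as the board's when seated
- sink_edge (a point): middle of the heat sink's front lower edge; seated, it is 6 mm above the board. Weight and clip press it down with 2.5 to 4 N. The wedge, flat on the board, meets it when the toe is about 11 mm under it, and each further 10 mm of wedge travel lifts it about 2.7 mm. The wedge slides easily on board and heat sink (friction 0.25), but drags if it is pressed down hard
- block: plain rectangular block of the same brown wood as the wedge, 100 x 40 x 28 mm, no slope; not needed. Origin: centre of its underside
- tweezers: chrome tweezers, 130 mm long, 8 mm high, lying flat; bystander. Origin: under its middle
- heat_pipe: bent copper heat pipe, 180 mm long, 8 mm thick, lying flat; bystander. Origin: under its middle
- screwdriver: orange-handled screwdriver lying flat, about 200 mm long; bystander
- router: blue plastic router casing, 120 x 180 x 29 mm; bystander. Origin: centre of its underside
- drive: metal disk drive, 147 x 102 x 27 mm; bystander. Origin: centre of its underside
- screw_tray: open steel tray, 150 x 110 x 30 mm; bystander. Origin: centre of its underside
Things that resemble listed ones, but are neither listed nor needed, are in the scene too. What is shaped like the wedge but black is not meant.

How it is judged:
By the outcome, as a careful person would: the job done as asked, in the order asked, and still so for the second after the job is handed in, while the arm keeps its last pose, push and grip.
It also fails if it takes over 48 s, if anything falls off the work surface, if the arm or the gripper's body presses on something with over 40 N, if the wrist force passes 120 N, or if a joint passes its speed limit or range.

## Working session

There is one attempt and no reset: what is moved stays moved. The work goes in short steps, Python scripts to look and compute and a tool call to move; the robot and the scene stay as the last step left them, time stands still between calls to the robot, and variables do not carry over. Pictures are saved under pics/ and viewed, and the job is handed in when it is done.

Besides the shell and the picture viewer there is one more tool, called after ">>>" as name(argument=value, ...) on one line, values as JSON. play_rows: Moves the arm, as the interface text tells. Its arguments: {"type":"object","properties":{"series":{"type":"array","items":{"type":"object","properties":{"xyz":{"type":"array","items":{"type":"number"}},"dr":{"type":"array","items":{"type":"number"}}}}},"hand":{"type":"number"}},"required":["series"]}

```bash
mkdir -p pics; ls; python3 - <<'E'
from station import robot, optics
import cv2, json
for n in("scene","top"):
    s=optics.snapshot(n); cv2.imwrite(f"pics/{n}0.png",s["img"][:,:,::-1])
    import pickle; pickle.dump(s,open(f"{n}0.pkl","wb"))
    print(n,s["camera_matrix"],s["rvec"],s["tvec"])
print(robot.state())
E
```

```text
pics
scene [[408.69607528   0.         315.5025166 ]
 [  0.         408.69607528 199.97899756]
 [  0.           0.           1.        ]] [ 0.68295906  2.4912392  -1.26342957] [ 458.25455334 -130.55044725 1566.40090145]
top [[373.84757601   0.         317.00183876]
 [  0.         373.84757601 196.7369435 ]
 [  0.           0.           1.        ]] [ 2.11515011 -2.17701537  0.13071037] [  18.78694976  528.13392278 1193.23992175]
{'time': 0.1, 'joint_pos': array([ 1.10688516e+00,  2.45714306e-01,  1.55883449e+00,  2.31912622e-06,
        1.33869751e+00, -1.74066347e-01]), 'qd': array([ 0.00040352, -0.00228274, -0.00253766, -0.0027165 ,  0.00133327,
        0.00029398]), 'joint_efforts': array([ 8.87075694e-04, -4.16909266e+01, -3.15527737e+01,  6.86601433e-02,
        3.08935647e-02, -5.07752441e-05]), 'eef_pos': array([185.48490458, 622.37571924, 169.105716  ]), 'orientation': array([-4.53620640e-01, -3.10814334e+00,  2.46499589e-03]), 'wrist_force': array([-0.27170463, -0.42493707,  0.07458878]), 'torque': array([ 0.02100119, -0.00123786, -0.0347062 ]), 'finger_gap': 94.04125872400465}
```

View pics/scene0.png

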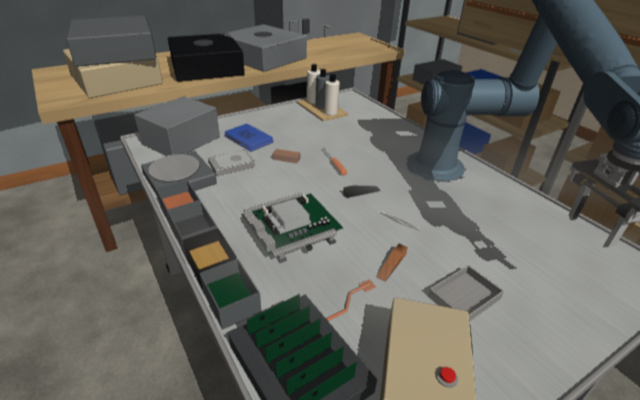

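View pics/top0.png

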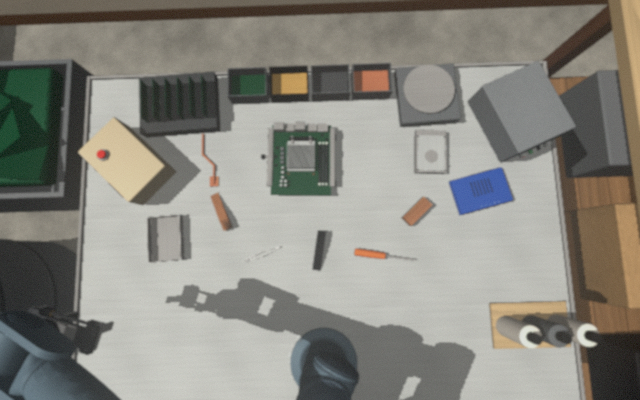

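```bash
python3 - <<'E'
import cv2
t=cv2.imread("pics/top0.png"); s=cv2.imread("pics/scene0.png")
def c(im,x,y,w,h,k,n): cv2.imwrite(f"pics/{n}.png",cv2.resize(im[y:y+h,x:x+w],None,fx=k,fy=k,interpolation=cv2.INTER_CUBIC))
c(t,260,115,90,90,6.6,"c_board"); c(t,195,185,55,55,10,"c_wedge"); c(s,365,235,60,55,10,"c_wedge_s"); c(s,235,185,120,80,6.6,"c_board_s")
E
```

```text
(no output)
```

View pics/c_board.png

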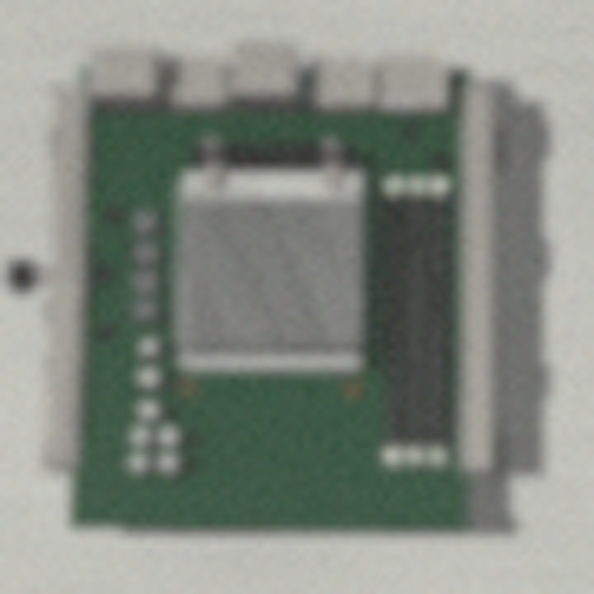

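View pics/c_wedge.png

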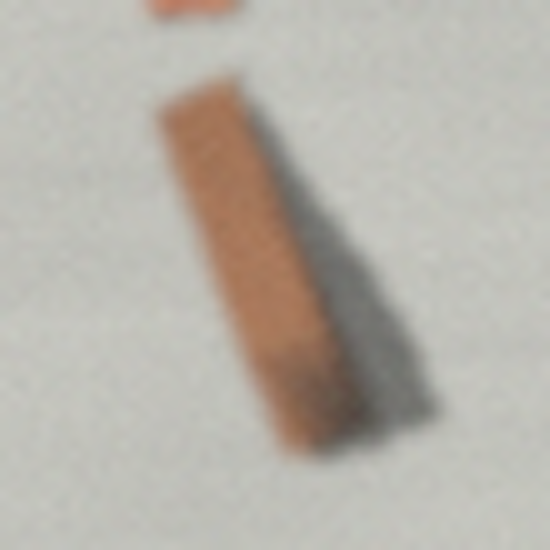

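View pics/c_wedge_s.png

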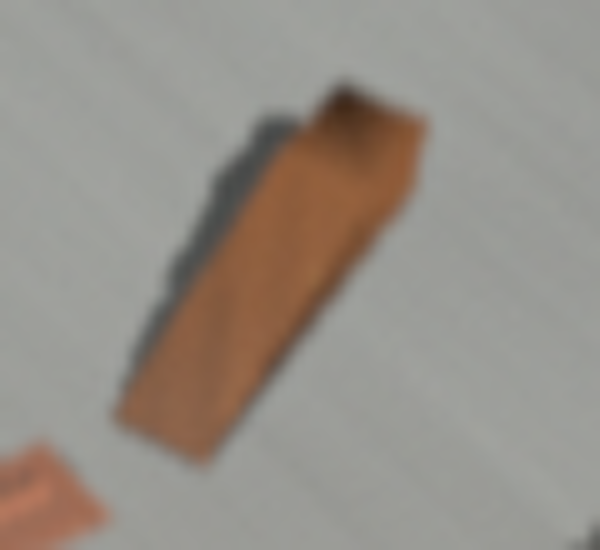

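View pics/c_board_s.png

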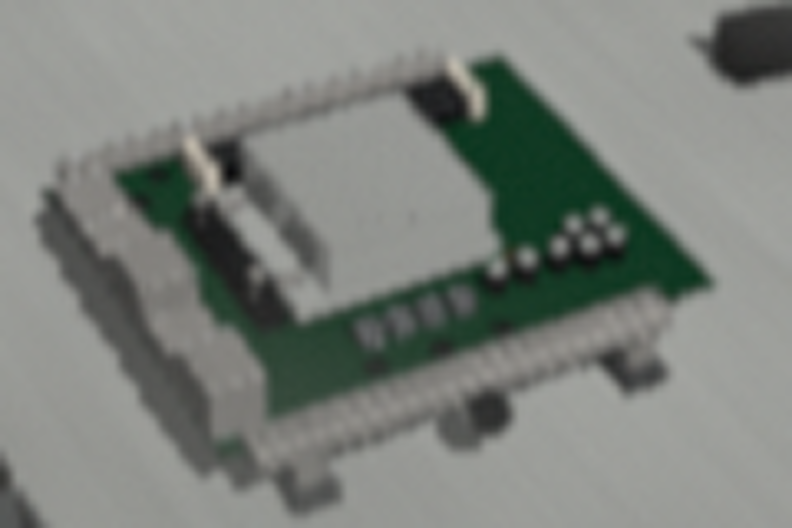

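```bash
cat > h.py <<'E'
import numpy as np, cv2, pickle
from scipy.optimize import least_squares
def load(n): return pickle.load(open(n,"rb"))
def proj(s,P): return cv2.projectPoints(np.asarray(P,float).reshape(-1,1,3),s["rvec"],s["tvec"],s["camera_matrix"],None)[0].reshape(-1,2)
def campos(s): R=cv2.Rodrigues(s["rvec"])[0]; return -R.T@np.ravel(s["tvec"])
def ray(s,uv,z):
    R=cv2.Rodrigues(s["rvec"])[0]; d=R.T@np.linalg.inv(s["camera_matrix"])@np.array([uv[0],uv[1],1.]); c=campos(s)
    return c+d*(z-c[2])/d[2]
def un(c,x0,y0,k): c=np.asarray(c,float); return (c+.5)/k-.5+np.array([x0,y0])
def place(p,L):
    x,y,a=p[:3]; c,s=np.cos(a),np.sin(a); L=np.asarray(L,float)
    return np.c_[x+c*L[:,0]-s*L[:,1], y+s*L[:,0]+c*L[:,1], L[:,2]+(p[3] if len(p)>3 else 0)]
def overlay(s,segs,x0,y0,w,h,k,name):
    im=cv2.resize(s["img"][y0:y0+h,x0:x0+w,::-1],None,fx=k,fy=k,interpolation=cv2.INTER_CUBIC)
    for A,B,col in segs:
        q=proj(s,[A,B]); q=((q-[x0,y0]+.5)*k-.5).round().astype(int)
        cv2.line(im,tuple(map(int,q[0])),tuple(map(int,q[1])),col,1,cv2.LINE_AA)
    cv2.imwrite(name,im)
WP=[]
for y in(14,-14): WP+=[[65,y,0],[65,y,3],[-28,y,28],[-65,y,28],[-65,y,0]]
WE=[(i,(i+1)%5) for i in range(5)]+[(5+i,5+(i+1)%5) for i in range(5)]+[(i,i+5) for i in range(5)]
def wsegs(p,col=(255,255,0)):
    P=place(p,WP); return [(P[i],P[j],col) for i,j in WE]
def box(p,x0,x1,y0,y1,z0,z1,col):
    V=[[x,y,z] for z in(z0,z1) for x,y in((x0,y0),(x1,y0),(x1,y1),(x0,y1))]
    P=place(p,V); E=[(0,1),(1,2),(2,3),(3,0),(4,5),(5,6),(6,7),(7,4),(0,4),(1,5),(2,6),(3,7)]
    return [(P[i],P[j],col) for i,j in E]
def bsegs(p):
    return box(p,-130,110,-100,100,30.5,32,(0,255,255))+box(p,-50,50,-45,45,38,46,(255,0,255))+box(p,-50,50,-45,45,46,74,(255,128,0))
E
python3 - <<'E'
from h import *
t,s=load("top0.pkl"),load("scene0.pkl")
print(campos(t),campos(s))
T=lambda c:un(c,195,185,10); S=lambda c:un(c,365,235,10)
obs=[(t,[65,14,3],T((158,112))),(t,[65,-14,3],T((240,80))),(t,[-65,14,28],T((290,457))),
(s,[65,14,1.5],S((113,418))),(s,[65,-14,1.5],S((205,466))),(s,[-65,14,28],S((345,78))),(s,[-65,-14,28],S((430,122)))]
def f(p): return np.ravel([proj(c,place(p,[L]))[0]-u for c,L,u in obs])
g=ray(t,T((250,260)),15); print(g)
best=min((least_squares(f,[g[0],g[1],a]) for a in(0,1.5,3,-1.5)),key=lambda r:r.cost)
print("wedge",best.x,best.fun.round(2))
np.save("wedge.npy",best.x)
B=lambda c:un(c,260,115,6.6); C=lambda c:un(c,235,185,6.6)
obs2=[(t,[-130,100,32],B((73,526))),(t,[-50,45,38],B((175,372))),(t,[-50,-45,38],B((362,371))),
(t,[-130,-100,32],B((470,530))),(s,[-130,-100,32],C((500,57))),(s,[-130,100,32],C((712,285)))]
def f2(p): return np.ravel([proj(c,place(p,[L]))[0]-u for c,L,u in obs2])
g=ray(t,B((270,300)),32)
b2=least_squares(f2,[g[0],g[1],0]); print("board",b2.x,b2.fun.round(2)); np.save("board.npy",b2.x)
w=wsegs(best.x)
overlay(t,w,195,185,55,55,10,"pics/o1.png");overlay(s,w,365,235,60,55,10,"pics/o2.png")
b=bsegs(b2.x); overlay(t,b,260,115,90,90,6.6,"pics/o3.png");overlay(s,b,235,185,120,80,6.6,"pics/o4.png")
E
```

```text
[ 364.12537779   -9.21806049 1253.16704288] [1106.95545741  902.07182271  800.97970074]
[494.40777656 330.26006047  15.        ]
wedge [4.91467645e+02 3.27799457e+02 3.93720127e-01] [-0.14  0.26 -0.71  0.1  -0.83  0.54  8.61  4.11 -9.89 -5.43  8.63  4.15
 -8.86 -4.32]
board [ 6.67004574e+02  5.39914149e+01 -3.74636822e-02] [-0.67  0.28  0.81 -0.41 -0.38 -0.08 -0.28  0.13 -0.25 -0.34  0.07 -0.41]
```

```bash
python3 - <<'E'
from h import *
t,s=load("top0.pkl"),load("scene0.pkl")
T=lambda c:un(c,195,185,10); S=lambda c:un(c,365,235,10)
obs=[(t,[65,14,3],T((158,112))),(t,[65,-14,3],T((240,80))),(t,[-65,14,28],T((290,457))),
(s,[65,-14,3],S((113,412))),(s,[65,14,3],S((205,460))),(s,[-65,-14,28],S((345,78))),(s,[-65,14,28],S((430,120)))]
def f(p): return np.ravel([proj(c,place(p,[L]))[0]-u for c,L,u in obs])
best=least_squares(f,[490,330,.4])
print("wedge",best.x,best.fun.round(2))
np.save("wedge.npy",best.x)
w=wsegs(best.x)
overlay(t,w,195,185,55,55,10,"pics/o1.png");overlay(s,w,365,235,60,55,10,"pics/o2.png")
ims=[cv2.resize(cv2.imread(f"pics/o{i}.png"),(400,300)) for i in(1,2,3,4)]
cv2.imwrite("pics/o.png",np.vstack([np.hstack(ims[:2]),np.hstack(ims[2:])]))
E
```

```text
wedge [4.91497028e+02 3.27771693e+02 4.01815795e-01] [-0.26  0.34 -0.86  0.12 -0.66  0.49 -0.49 -0.31 -0.34 -0.42 -0.56  0.03
 -0.04 -0.15]
```

View pics/o.png

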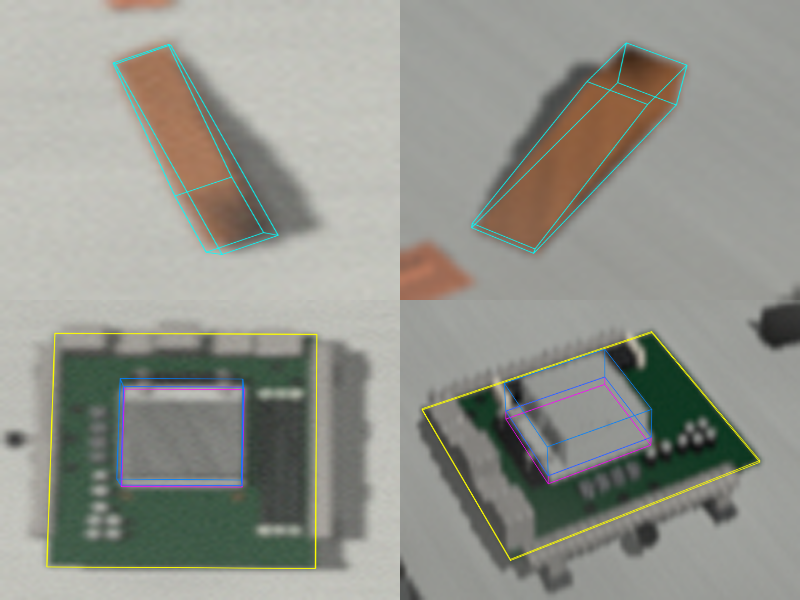

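View pics/o3.png

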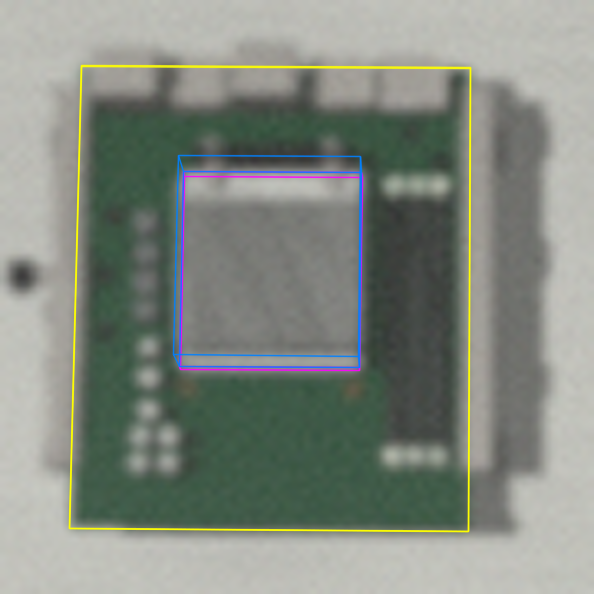

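View pics/o4.png

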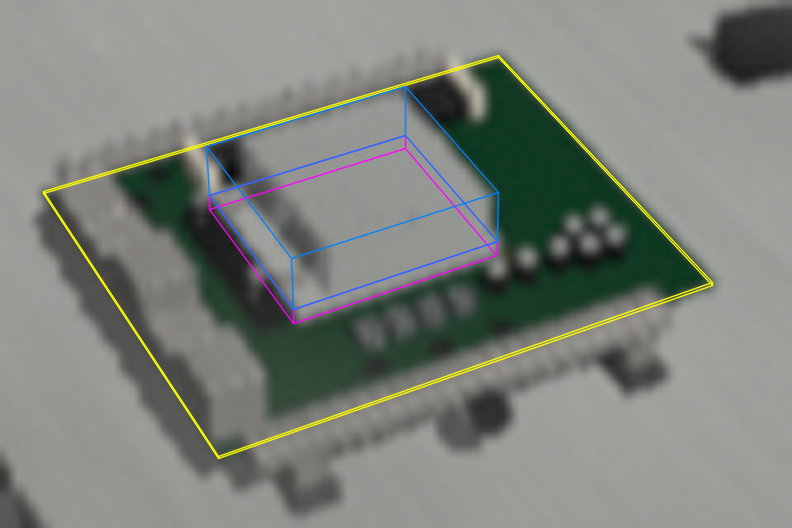

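```bash
cat > plan.py <<'E'
import numpy as np, sys, json
from scipy.spatial.transform import Rotation as Ro
def start():
    return np.array([185.741,622.907,170.055]), Ro.from_rotvec([-0.4536,-3.1085,0.0]) 
def Rdown(ang): # tool z down, tool x at world angle ang
    c,s=np.cos(ang),np.sin(ang); return Ro.from_matrix(np.array([[c,s,0],[s,-c,0],[0,0,-1]]))
def save(p,R): json.dump([list(p),list(R.as_rotvec())],open("cmd.json","w"))
def load():
    p,r=json.load(open("cmd.json")); return np.array(p),Ro.from_rotvec(r)
def delta(p,R,pt,Rt): return R.inv().apply(np.array(pt)-p),(R.inv()*Rt).as_rotvec()
def apply(p,R,xyz,dr): return p+R.apply(xyz), R*Ro.from_rotvec(dr)
E
python3 - <<'E'
from plan import *
from station import robot
p,R=start(); s=robot.state(); print((R.inv()*Ro.from_rotvec(s["orientation"])).as_rotvec(), np.rad2deg(np.arctan2(*R.as_matrix()[[1,0],0])))
save(p,R)
w=np.load("wedge.npy"); g=w[:2]-45*np.array([np.cos(w[2]),np.sin(w[2])])
d,r=delta(p,R,[*g,100],Rdown(w[2]+np.pi)); print(g,d,r)
E
```

```text
[1.60346331e-03 1.18690871e-04 4.59301954e-05] 163.3957083926027
[450.08117123 310.17263634] [-342.69641587 -224.1540851    70.00231458] [ 3.49697276e-05 -1.71710277e-04 -6.91615350e-01]
```

>>> play_rows(series=[{"xyz": [-15, -10, 0], "dr": [0, 0, -0.04]}, {"xyz": [-40, -26, 0], "dr": [0, 0, -0.1]}, {"xyz": [-68, -44, 0], "dr": [0, 0, -0.17]}, {"xyz": [-96, -62, 0], "dr": [0, 0, -0.24]}, {"xyz": [-124, -80, 0], "dr": [0, 0, -0.3]}], hand=1)

```text
time: 0.52
eef_pos: [282.1, 509.4, 169.5]
orientation: [0.022, -3.141, 0.001]
wrist_force: [0.6, 0.6, -0.9]
finger_gap: 93.9
```

```bash
cat > upd.py <<'E'
# usage: upd.py x y z rx ry rz ; target x y z ang ; prints delta
from plan import *
a=list(map(float,sys.argv[1:7])); p,R=load(); p,R=apply(p,R,a[:3],a[3:]); save(p,R)
print("cmd",p.round(2), np.rad2deg(np.arctan2(*R.as_matrix()[[1,0],0])).round(3))
if len(sys.argv)>7:
    t=list(map(float,sys.argv[7:11])); d,r=delta(p,R,t[:3],Rdown(t[3])); print("go",d.round(2),r.round(4))
E
python3 upd.py -124 -80 0 0 0 -0.3 450.1 310.2 100 3.5434
```

```text
cmd [281.71 510.81 170.04] -179.416
go [-166.35 -202.32   70.  ] [ 1.000e-04 -2.000e-04 -3.916e-01]
```

>>> play_rows(series=[{"xyz": [-24, -29, 0], "dr": [0, 0, -0.07]}, {"xyz": [-48, -58, 0], "dr": [0, 0, -0.14]}, {"xyz": [-72, -87, 0], "dr": [0, 0, -0.22]}, {"xyz": [-96, -116, 10], "dr": [0, 0, -0.3]}, {"xyz": [-118, -143, 25], "dr": [0, 0, -0.36]}])

```text
time: 0.93
eef_pos: [403.1, 367.9, 146.2]
orientation: [-0.583, 3.084, 0.002]
wrist_force: [0.8, 0.7, 0.3]
finger_gap: 94.3
```

```bash
python3 upd.py -118 -143 25 0 0 -0.36 450.1 310.2 80 3.5434
```

```text
cmd [401.16 369.02 145.01] -158.789
go [-24.36 -72.55  65.  ] [ 0.0001 -0.0001 -0.0316]
```

>>> play_rows(series=[{"xyz": [-8, -24, 15], "dr": [0, 0, -0.01]}, {"xyz": [-16, -47, 35], "dr": [0, 0, -0.02]}, {"xyz": [-22, -65, 55], "dr": [0, 0, -0.03]}, {"xyz": [-24.4, -72.5, 65], "dr": [0, 0, -0.0316]}, {"xyz": [-24.4, -72.5, 65], "dr": [0, 0, -0.0316]}])

```text
time: 1.35
eef_pos: [448.8, 308.3, 77.2]
orientation: [0.622, -3.074, 0.002]
wrist_force: [-0.3, -0.1, 0.1]
finger_gap: 93.7
```

```bash
python3 upd.py -24.4 -72.5 65 0 0 -0.0316 450.1 310.2 4 3.5434
python3 - <<'E'
from station import robot, optics
import cv2,pickle
for n in("scene","top"):
    s=optics.snapshot(n); pickle.dump(s,open(f"{n}1.pkl","wb")); 
from h import *
for n,(x,y,w,h) in dict(scene=(340,180,110,110),top=(180,165,80,80)).items():
    s=load(n+"1.pkl"); overlay(s,wsegs(np.load("wedge.npy")),x,y,w,h,5,f"pics/{n}1.png")
cv2.imwrite("pics/p1.png",np.hstack([cv2.resize(cv2.imread(f"pics/{n}1.png"),(400,400)) for n in("scene","top")]))
print(robot.state())
E
```

```text
cmd [450.12 310.26  80.  ] -156.979
go [ 4.0e-02 -5.0e-02  7.6e+01] [ 0.0001 -0.0001 -0.    ]
{'time': 1.45, 'joint_pos': array([ 3.96806223e-01,  1.06082842e-01,  1.89067695e+00,  3.96138410e-04,
        1.14532431e+00, -1.57569343e+00]), 'qd': array([ 0.02067759, -0.02165204, -0.02047463,  0.00112149, -0.00255488,
       -0.0014051 ]), 'joint_efforts': array([-8.21425170e-01, -3.18452060e+01, -2.77460432e+01, -4.46923357e-02,
        8.15721648e-02, -7.25555132e-03]), 'eef_pos': array([449.79013596, 310.68667357,  80.1934921 ]), 'orientation': array([ 6.26398177e-01, -3.07794732e+00, -4.05489437e-04]), 'wrist_force': array([ 0.98816882, -0.2577816 ,  0.94877419]), 'torque': array([ 0.05744568, -0.00565326, -0.04065003]), 'finger_gap': 93.96749781723919}
```

View pics/p1.png

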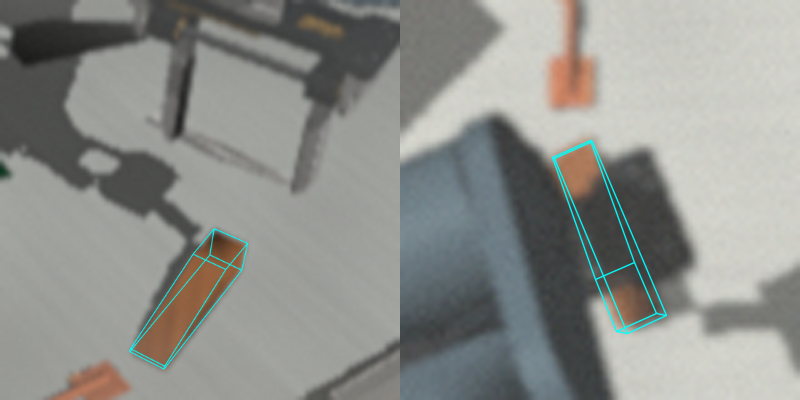

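>>> play_rows(series=[{"xyz": [0, 0, 15], "dr": [0, 0, 0]}, {"xyz": [0, 0, 35], "dr": [0, 0, 0]}, {"xyz": [0, 0, 55], "dr": [0, 0, 0]}, {"xyz": [0, 0, 68], "dr": [0, 0, 0]}, {"xyz": [0, 0, 76], "dr": [0, 0, 0]}])

```text
time: 1.87
eef_pos: [449.3, 311.1, 3.5]
orientation: [0.629, -3.077, -0.0]
wrist_force: [-0.4, -1.9, 0.3]
finger_gap: 93.6
```

>>> play_rows(series=[{"xyz": [0, 0, 0], "dr": [0, 0, 0]}, {"xyz": [0, 0, 0], "dr": [0, 0, 0]}, {"xyz": [0, 0, 0], "dr": [0, 0, 0]}])

```text
time: 2.12
eef_pos: [451.1, 310.9, 5.4]
orientation: [-0.627, 3.076, 0.001]
wrist_force: [0.4, -0.2, 0.6]
finger_gap: 93.8
```

```bash
python3 upd.py 0 0 76 0 0 0
```

```text
cmd [450.11 310.26   4.  ] -156.979
```

>>> play_rows(series=[{"xyz": [0, 0, 0], "dr": [0, 0, 0]}, {"xyz": [0, 0, 0], "dr": [0, 0, 0]}, {"xyz": [0, 0, 0], "dr": [0, 0, 0]}, {"xyz": [0, 0, 0], "dr": [0, 0, 0]}, {"xyz": [0, 0, 0], "dr": [0, 0, 0]}], hand=0)

```text
time: 2.53
eef_pos: [450.3, 310.3, 4.2]
orientation: [-0.627, 3.078, 0.0]
wrist_force: [0.2, -0.3, -0.1]
finger_gap: 64.2
```

>>> play_rows(series=[{"xyz": [0, 0, 0], "dr": [0, 0, 0]}, {"xyz": [0, 0, 0], "dr": [0, 0, 0]}, {"xyz": [0, 0, 0], "dr": [0, 0, 0]}, {"xyz": [0, 0, 0], "dr": [0, 0, 0]}, {"xyz": [0, 0, 0], "dr": [0, 0, 0]}])

```text
time: 2.95
eef_pos: [450.1, 310.3, 4.0]
orientation: [0.627, -3.078, 0.0]
wrist_force: [-0.9, -1.3, -0.5]
finger_gap: 30.9
```

>>> play_rows(series=[{"xyz": [0, 0, 0], "dr": [0, 0, 0]}, {"xyz": [0, 0, 0], "dr": [0, 0, 0]}, {"xyz": [0, 0, 0], "dr": [0, 0, 0]}])

```text
time: 3.2
eef_pos: [450.1, 310.3, 4.1]
orientation: [0.627, -3.078, 0.0]
wrist_force: [0.8, 0.3, 0.5]
finger_gap: 10.8
```

```bash
cat > look.py <<'E'
import sys
from station import robot, optics
import cv2,pickle
from h import *
tag=sys.argv[1]
for n in("scene","top"):
    s=optics.snapshot(n); pickle.dump(s,open(f"{n}{tag}.pkl","wb"))
for n,(x,y,w,h) in dict(scene=(340,180,110,110),top=(180,165,80,80)).items():
    s=load(n+tag+".pkl"); overlay(s,[],x,y,w,h,5,f"pics/{n}{tag}.png")
cv2.imwrite(f"pics/p{tag}.png",np.hstack([cv2.resize(cv2.imread(f"pics/{n}{tag}.png"),(400,400)) for n in("scene","top")]))
st=robot.state(); print(st["eef_pos"],st["finger_gap"],st["wrist_force"],st["time"])
E
python3 look.py 2
```

```text
[450.12470456 310.24414269   4.04491663] 2.9243241312527406 [ 1.3772863  -0.59880353 -0.76585966] 3.3
```

View pics/p2.png

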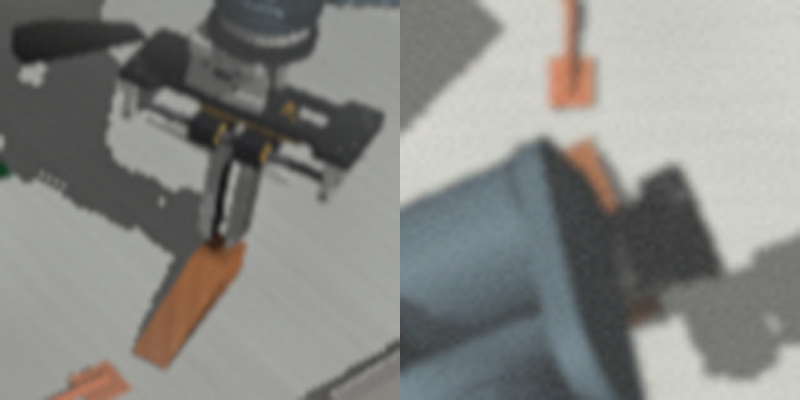

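```bash
python3 - <<'E'
from h import *
for n,(x,y,w,h) in dict(scene=(365,190,60,90),top=(190,180,60,60)).items():
    s=load(n+"2.pkl"); k=6
    segs=wsegs(np.load("wedge.npy"))
    a=.4018; c=np.array([450.1,310.3,4]); X=np.array([np.cos(a),np.sin(a),0]); Y=np.array([-np.sin(a),np.cos(a),0])
    segs+=[(c,c+[0,0,140],(0,0,255)),(c-8*X,c+8*X,(0,255,0)),(c-14*Y,c+14*Y,(0,255,0))]
    overlay(s,segs,x,y,w,h,k,f"pics/{n}2o.png")
cv2.imwrite(f"pics/p2o.png",np.hstack([cv2.imread("pics/scene2o.png"),np.pad(cv2.imread("pics/top2o.png"),((0,180),(0,0),(0,0)))]))
E
```

```text
(no output)
```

View pics/p2o.png

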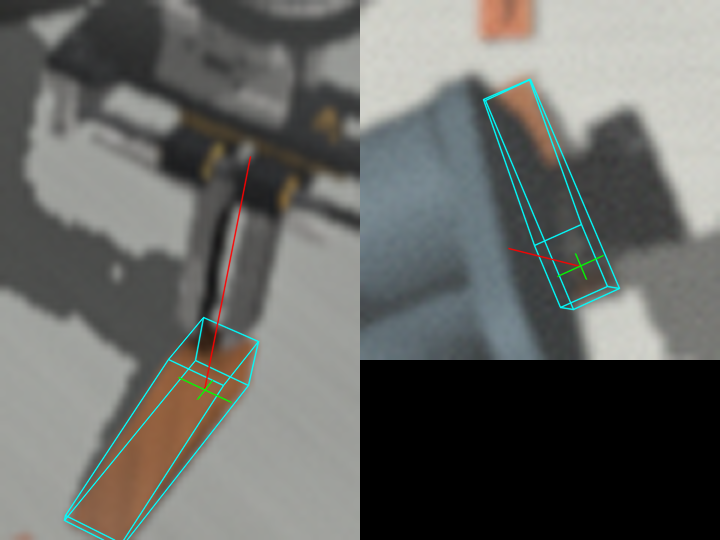

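```bash
python3 - <<'E'
from h import *
s=load("scene1.pkl"); 
a=.4018; c=np.array([449.8,310.5,80]); X=np.array([np.cos(a),np.sin(a),0]); Y=np.array([-np.sin(a),np.cos(a),0])
segs=[]
for sg in(1,-1):
    for xx in(-8,8):
        for d in(47,59.5): segs+=[(c+sg*d*Y+xx*X,c+sg*d*Y+xx*X+[0,0,80],(0,0,255))]
        segs+=[(c+sg*47*Y+xx*X,c+sg*59.5*Y+xx*X,(0,255,0))]
overlay(s,segs,365,150,75,95,8,"pics/s1o.png"); print(proj(s,[c]))
s=load("top1.pkl");overlay(s,segs,185,180,75,75,8,"pics/t1o.png")
E
```

```text
[[402.72729346 234.09585054]]
```

View pics/s1o.png

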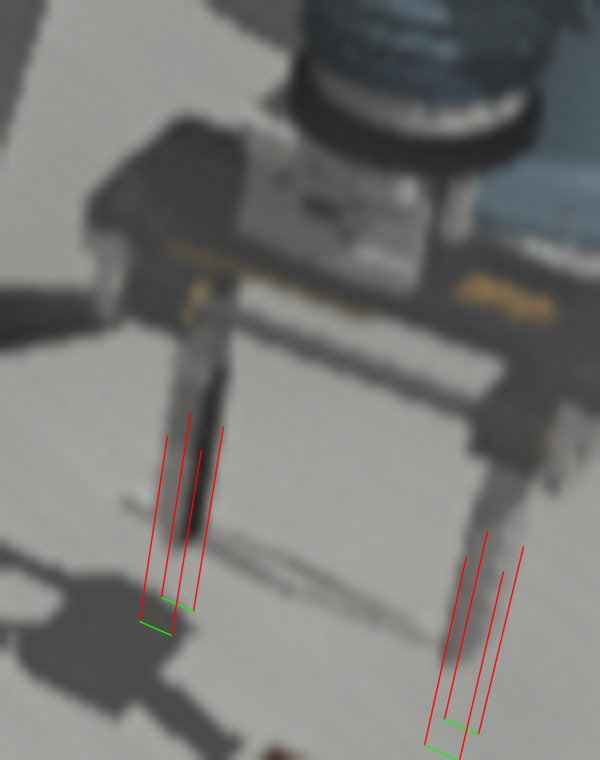

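View pics/t1o.png

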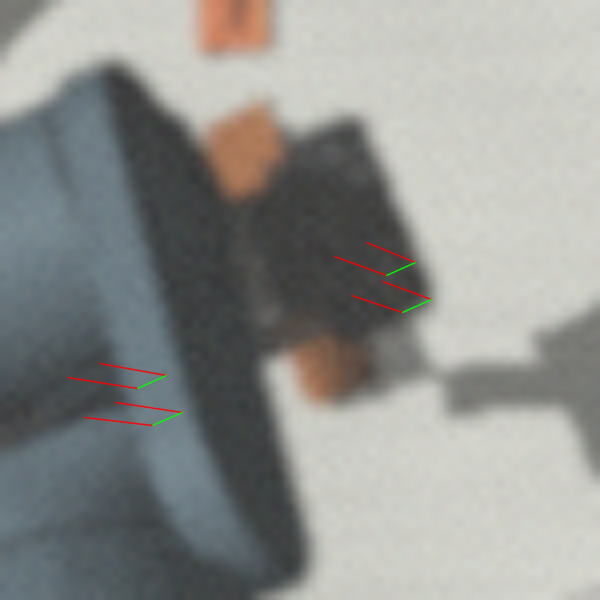

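```bash
python3 - <<'E'
from h import *
a=.4018; X=np.array([np.cos(a),np.sin(a),0]); Y=np.array([-np.sin(a),np.cos(a),0])
c0=np.array([449.8,310.5,80])
def segs(c,col,H=97):
    q=[c+sy*88.5*Y+sx*37.5*X+[0,0,H] for sy,sx in((-1,-1),(-1,1),(1,1),(1,-1))]
    q2=[v+[0,0,50] for v in q]
    return [(q[i],q[(i+1)%4],col) for i in range(4)]+[(q2[i],q2[(i+1)%4],col) for i in range(4)]+[(q[i],q2[i],col) for i in range(4)]
for n,(x,y,w,h) in dict(scene=(365,140,85,85),top=(175,175,85,85)).items():
    s=load(n+"1.pkl")
    overlay(s,segs(c0+[0,0,31],(0,0,255))+segs(c0+[-28,-25,0],(0,255,0)),x,y,w,h,4.6,f"pics/{n}h.png")
cv2.imwrite("pics/h.png",np.hstack([cv2.imread(f"pics/{n}h.png") for n in("scene","top")]))
E
```

```text
(no output)
```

View pics/h.png

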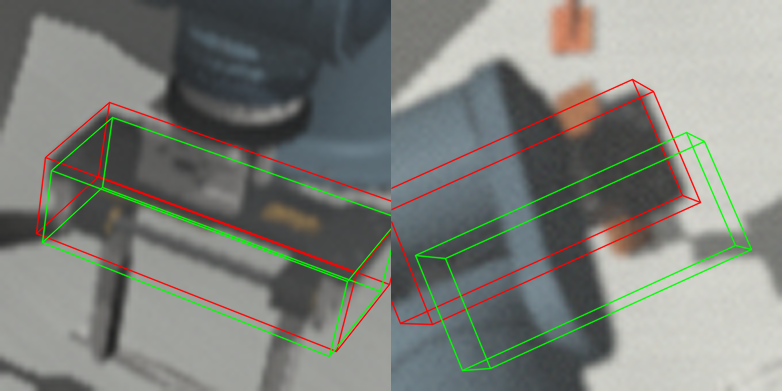

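```bash
python3 - <<'E'
from h import *
def fs(c,a,col,g=47):
    X=np.array([np.cos(a),np.sin(a),0]); Y=np.array([-np.sin(a),np.cos(a),0]); segs=[]
    for sg in(1,-1):
        for xx in(-8,8):
            for d in(g,g+12.5): segs+=[(c+sg*d*Y+xx*X,c+sg*d*Y+xx*X+[0,0,60],col)]
            segs+=[(c+sg*g*Y+xx*X,c+sg*(g+12.5)*Y+xx*X,(0,255,0))]
    return segs
c0=np.array([185.5,622.4,169.5]); a=np.deg2rad(163.4)
s=load("scene0.pkl"); overlay(s,fs(c0,a,(0,0,255))+fs(c0+[0,0,31],a,(255,0,0)),560,150,80,110,5,"pics/a.png")
s=load("scene2.pkl"); c=np.array([450.1,310.3,35]); overlay(s,fs(c,.4018,(0,0,255),1.5),370,190,50,70,8,"pics/b.png")
A,B=cv2.imread("pics/a.png"),cv2.imread("pics/b.png"); B=cv2.resize(B,(400,550))
cv2.imwrite("pics/ab.png",np.hstack([A,B]))
E
```

```text
(no output)
```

View pics/ab.png

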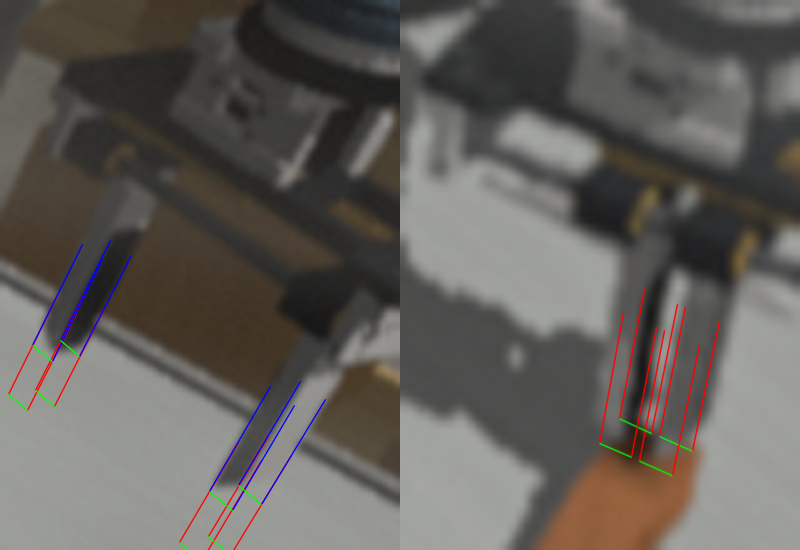

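>>> play_rows(series=[{"xyz": [0, 0, 0], "dr": [0, 0, 0]}, {"xyz": [0, 0, 0], "dr": [0, 0, 0]}, {"xyz": [0, 0, 0], "dr": [0, 0, 0]}, {"xyz": [0, 0, 0], "dr": [0, 0, 0]}, {"xyz": [0, 0, 0], "dr": [0, 0, 0]}], hand=0.8)

```text
time: 3.72
eef_pos: [450.1, 310.3, 4.0]
orientation: [0.627, -3.078, 0.0]
wrist_force: [-0.3, 0.2, -0.1]
finger_gap: 32.8
```

>>> play_rows(series=[{"xyz": [0, 0, 0], "dr": [0, 0, 0]}, {"xyz": [0, 0, 0], "dr": [0, 0, 0]}, {"xyz": [0, 0, 0], "dr": [0, 0, 0]}, {"xyz": [0, 0, 0], "dr": [0, 0, 0]}, {"xyz": [0, 0, 0], "dr": [0, 0, 0]}])

```text
time: 4.13
eef_pos: [450.1, 310.2, 4.0]
orientation: [0.627, -3.078, 0.0]
wrist_force: [0.1, 0.8, -0.5]
finger_gap: 66.1
```

>>> play_rows(series=[{"xyz": [0, 0, 0], "dr": [0, 0, 0]}, {"xyz": [0, 0, 3], "dr": [0, 0, 0]}, {"xyz": [0, 0, 8], "dr": [0, 0, 0]}, {"xyz": [0, 0, 14], "dr": [0, 0, 0]}, {"xyz": [0, 0, 20], "dr": [0, 0, 0]}])

```text
time: 4.55
eef_pos: [449.9, 310.2, -16.7]
orientation: [0.627, -3.078, 0.0]
wrist_force: [0.5, -0.0, -0.2]
finger_gap: 75.2
```

```bash
python3 upd.py 0 0 20 0 0 0; python3 look.py 3
```

```text
cmd [450.11 310.26 -16.  ] -156.979
[448.85924894 309.68920617 -17.61156578] 75.09516288488705 [-0.54479851 -0.56986571 -0.50973953] 4.65
```

View pics/p3.png

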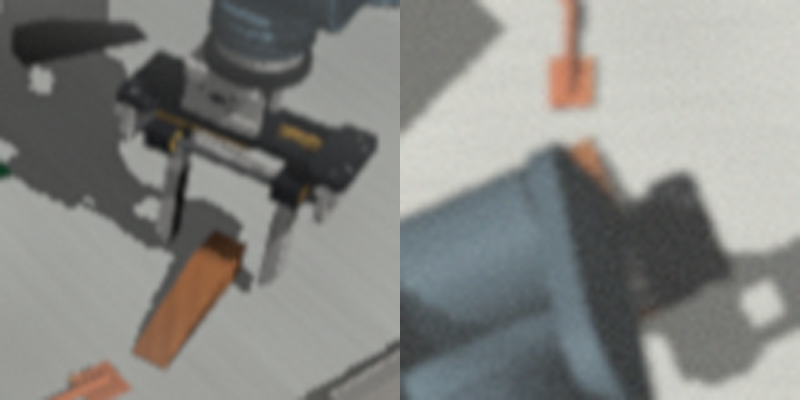

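```bash
cat >> h.py <<'E'
def fs(c,a,col,g=47):
    c=np.asarray(c,float)
    X=np.array([np.cos(a),np.sin(a),0]); Y=np.array([-np.sin(a),np.cos(a),0]); segs=[]
    for sg in(1,-1):
        for xx in(-8,8):
            for d in(g,g+12.5): segs+=[(c+sg*d*Y+xx*X,c+sg*d*Y+xx*X+[0,0,60],col)]
            segs+=[(c+sg*g*Y+xx*X,c+sg*(g+12.5)*Y+xx*X,(0,255,0))]
    return segs
E
python3 - <<'E'
from h import *
s=load("scene3.pkl")
overlay(s,fs([450,310.2,14],.4018,(0,0,255),37.5)+wsegs(np.load("wedge.npy")),365,200,70,85,7,"pics/s3.png")
E
```

```text
(no output)
```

View pics/s3.png

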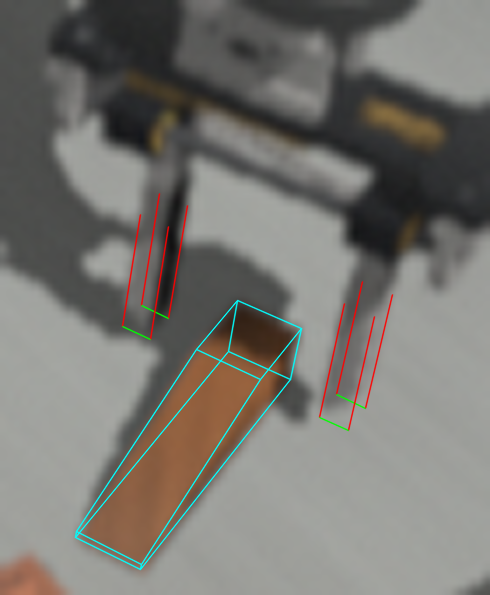

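>>> play_rows(series=[{"xyz": [0, 0, 3], "dr": [0, 0, 0]}, {"xyz": [0, 0, 6], "dr": [0, 0, 0]}, {"xyz": [0, 0, 9], "dr": [0, 0, 0]}, {"xyz": [0, 0, 12], "dr": [0, 0, 0]}, {"xyz": [0, 0, 12], "dr": [0, 0, 0]}])

```text
time: 5.07
eef_pos: [449.7, 310.1, -28.6]
orientation: [0.627, -3.077, 0.0]
wrist_force: [0.2, 0.1, 0.5]
finger_gap: 75.1
```

```bash
python3 upd.py 0 0 12 0 0 0; python3 look.py 4; python3 - <<'E'
from h import *
s=load("scene4.pkl")
overlay(s,fs([450,310.2,4],.4018,(0,0,255),37.5),365,200,70,85,7,"pics/s4.png")
E
```

```text
cmd [450.11 310.26 -28.  ] -156.979
[450.09319019 310.2314525  -28.04331268] 74.94580690349918 [-0.47336943  0.82617119  0.55583811] 5.1667
```

View pics/s4.png

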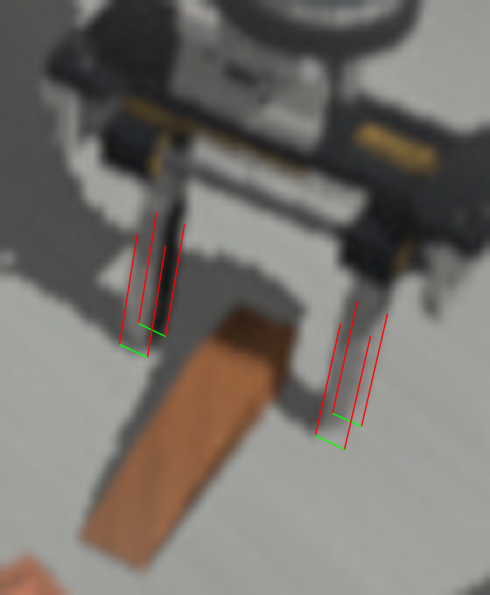

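>>> play_rows(series=[{"xyz": [0, 0, 1], "dr": [0, 0, 0]}, {"xyz": [0, 0, 2], "dr": [0, 0, 0]}, {"xyz": [0, 0, 2], "dr": [0, 0, 0]}])

```text
time: 5.42
eef_pos: [450.1, 310.3, -30.0]
orientation: [0.627, -3.078, 0.0]
wrist_force: [-0.3, -0.4, 0.5]
finger_gap: 75.3
```

>>> play_rows(series=[{"xyz": [0, 0, 0], "dr": [0, 0, 0]}, {"xyz": [0, 0, 0], "dr": [0, 0, 0]}, {"xyz": [0, 0, 0], "dr": [0, 0, 0]}, {"xyz": [0, 0, 0], "dr": [0, 0, 0]}, {"xyz": [0, 0, 0], "dr": [0, 0, 0]}], hand=0)

```text
time: 5.83
eef_pos: [450.1, 310.3, -29.9]
orientation: [-0.627, 3.078, 0.0]
wrist_force: [-0.3, -0.3, -0.0]
finger_gap: 45.1
```

>>> play_rows(series=[{"xyz": [0, 0, 0], "dr": [0, 0, 0]}, {"xyz": [0, 0, 0], "dr": [0, 0, 0]}, {"xyz": [0, 0, 0], "dr": [0, 0, 0]}, {"xyz": [0, 0, 0], "dr": [0, 0, 0]}, {"xyz": [0, 0, 0], "dr": [0, 0, 0]}])

```text
time: 6.25
eef_pos: [450.2, 310.3, -29.9]
orientation: [-0.627, 3.078, 0.0]
wrist_force: [-0.7, -0.0, -0.1]
finger_gap: 28.3
```

```bash
python3 upd.py 0 0 2 0 0 0; python3 look.py 5; python3 - <<'E'
from h import *
s=load("scene5.pkl")
overlay(s,fs([450,310.2,2.5],.4018,(0,0,255),14)+wsegs(np.load("wedge.npy")),365,200,70,85,7,"pics/s5.png")
E
```

```text
cmd [450.11 310.26 -30.  ] -156.979
[450.14630557 310.2795019  -29.92670721] 27.75773136400822 [-0.35564696  0.08510861  0.3393864 ] 6.35
```

View pics/s5.png

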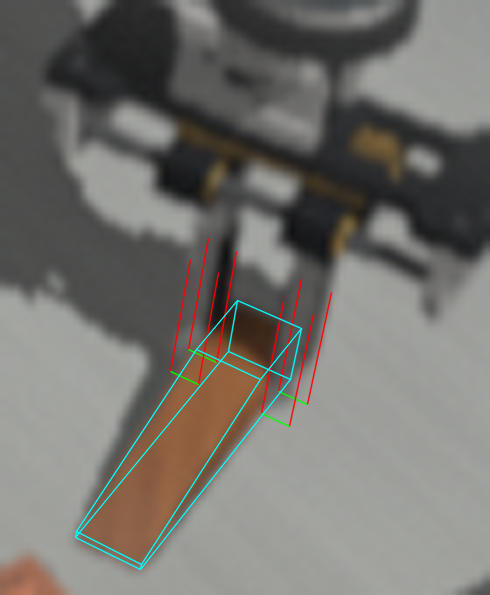

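```bash
python3 - <<'E'
from h import *
s=load("scene5.pkl"); overlay(s,[],380,220,45,45,16,"pics/s5r.png")
E
```

```text
(no output)
```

View pics/s5r.png

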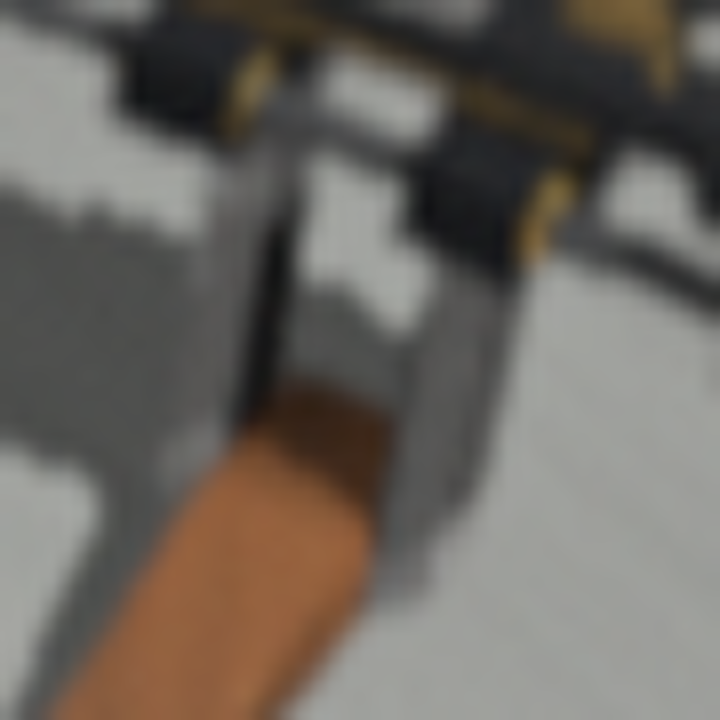

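>>> play_rows(series=[{"xyz": [0, 0, -6], "dr": [0, 0, 0]}, {"xyz": [0, 0, -20], "dr": [0, 0, 0]}, {"xyz": [0, 0, -40], "dr": [0, 0, 0]}, {"xyz": [0, 0, -60], "dr": [0, 0, 0]}, {"xyz": [0, 0, -72], "dr": [0, 0, 0]}])

```text
time: 6.77
eef_pos: [451.2, 310.7, 44.4]
orientation: [-0.627, 3.076, 0.001]
wrist_force: [0.7, 0.1, 0.1]
finger_gap: 27.6
```

```bash
python3 upd.py 0 0 -72 0 0 0 490.1 60.6 42 3.1041; python3 look.py 6
```

```text
cmd [450.12 310.26  42.  ] -156.979
go [ 6.0840e+01 -2.4541e+02 -1.0000e-02] [ 1.000e-04 -2.000e-04  4.393e-01]
[452.08018966 311.10744224  44.70234038] 28.011939662653667 [ 0.77480451 -0.08328404 -0.68564101] 6.8667
```

View pics/p6.png

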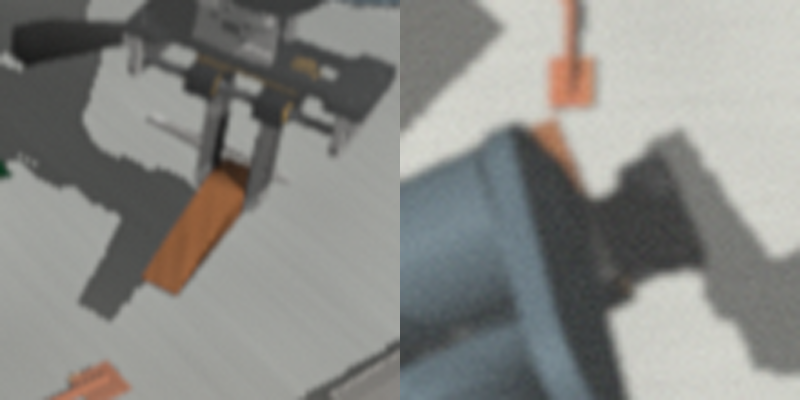

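>>> play_rows(series=[{"xyz": [3, -12, 0], "dr": [0, 0, 0.02]}, {"xyz": [9, -36, 0], "dr": [0, 0, 0.06]}, {"xyz": [16, -65, 0], "dr": [0, 0, 0.11]}, {"xyz": [24, -95, 0], "dr": [0, 0, 0.17]}, {"xyz": [31, -125, 0], "dr": [0, 0, 0.23]}])

```text
time: 7.28
eef_pos: [468.9, 181.0, 40.2]
orientation: [0.264, -3.127, 0.001]
wrist_force: [-0.3, 0.6, 0.3]
finger_gap: 27.9
```

```bash
python3 upd.py 31 -125 0 0 0 0.23 490.1 60.6 42 3.1041
```

```text
cmd [470.47 183.09  42.  ] -170.157
go [ 1.6000e+00 -1.2405e+02 -1.0000e-02] [ 0.000e+00 -2.000e-04  2.093e-01]
```

>>> play_rows(series=[{"xyz": [0.4, -30, 0], "dr": [0, 0, 0.05]}, {"xyz": [0.8, -60, 0], "dr": [0, 0, 0.1]}, {"xyz": [1.2, -90, 0], "dr": [0, 0, 0.15]}, {"xyz": [1.5, -112, 0], "dr": [0, 0, 0.19]}, {"xyz": [1.6, -124, 0], "dr": [0, 0, 0.2095]}])

```text
time: 7.7
eef_pos: [489.0, 57.9, 40.6]
orientation: [-0.067, -3.138, 0.0]
wrist_force: [0.3, 0.4, -0.5]
finger_gap: 27.9
```

>>> play_rows(series=[{"xyz": [0, 0, 0], "dr": [0, 0, 0]}, {"xyz": [0, 0, 6], "dr": [0, 0, 0]}, {"xyz": [0, 0, 14], "dr": [0, 0, 0]}, {"xyz": [0, 0, 22], "dr": [0, 0, 0]}, {"xyz": [0, 0, 28], "dr": [0, 0, 0]}])

```text
time: 8.12
eef_pos: [488.9, 61.7, 12.3]
orientation: [-0.056, -3.139, -0.0]
wrist_force: [-0.2, 0.9, -0.9]
finger_gap: 27.8
```

>>> play_rows(series=[{"xyz": [0, 0, 0], "dr": [0, 0, 0]}, {"xyz": [0, 0, 0], "dr": [0, 0, 0]}])

```text
time: 8.28
eef_pos: [489.4, 61.3, 13.3]
orientation: [-0.057, -3.139, -0.0]
wrist_force: [-0.0, -0.2, -1.5]
finger_gap: 27.9
```

```bash
python3 upd.py 1.6 -124 0 0 0 0.2095; python3 upd.py 0 0 28 0 0 0 490.1 60.6 14 3.1041; python3 look.py 7; python3 - <<'E'
from h import *
b=np.load("board.npy")
for n,(x,y,w,h,k) in dict(scene=(260,170,110,90,7),top=(260,130,80,80,7)).items():
    s=load(n+"7.pkl")
    wp=[*place(b,[[-132,0,0]])[0][:2],b[2],44]
    overlay(s,wsegs(wp)+bsegs(b),x,y,w,h,k,f"pics/{n}7o.png"); overlay(s,[],x,y,w,h,k,f"pics/{n}7.png")
E
```

```text
cmd [490.09  60.65  41.99] 177.84
cmd [490.09  60.65  13.99] 177.84
go [-0.01 -0.05 -0.01] [ 0.     -0.0002 -0.0002]
[490.28026451  60.93799957  14.17052785] 27.810945529117955 [-0.61163094 -0.51411248 -0.50270614] 8.3833
```

View pics/scene7o.png

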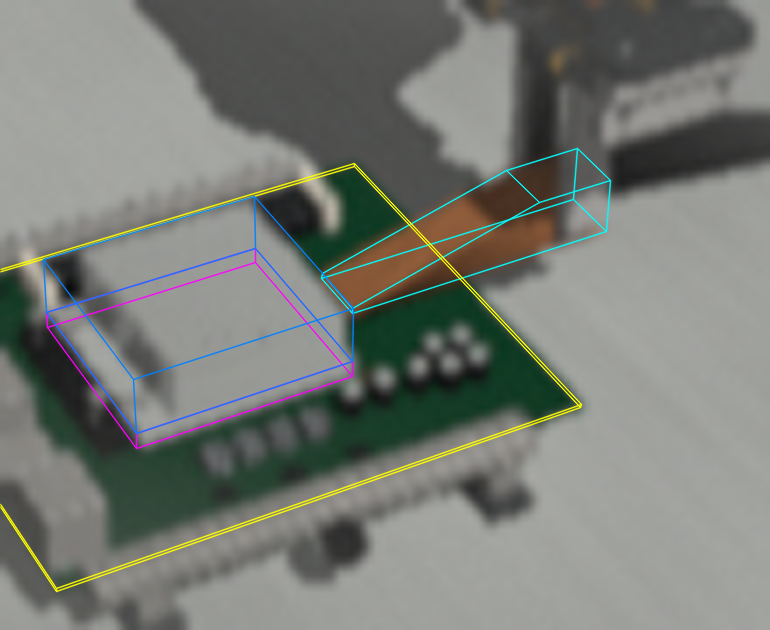

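View pics/top7o.png

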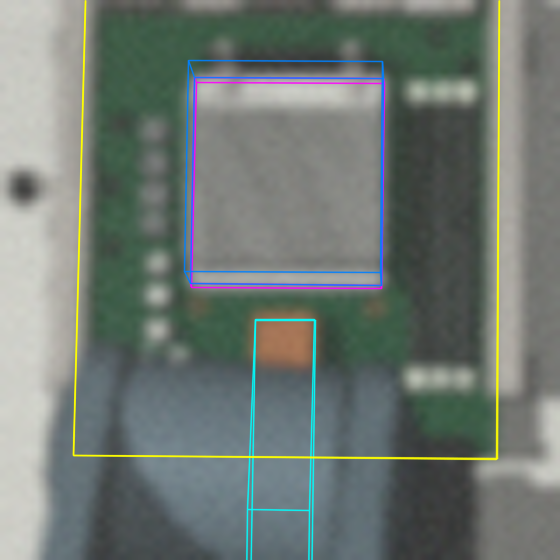

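View pics/scene7.png

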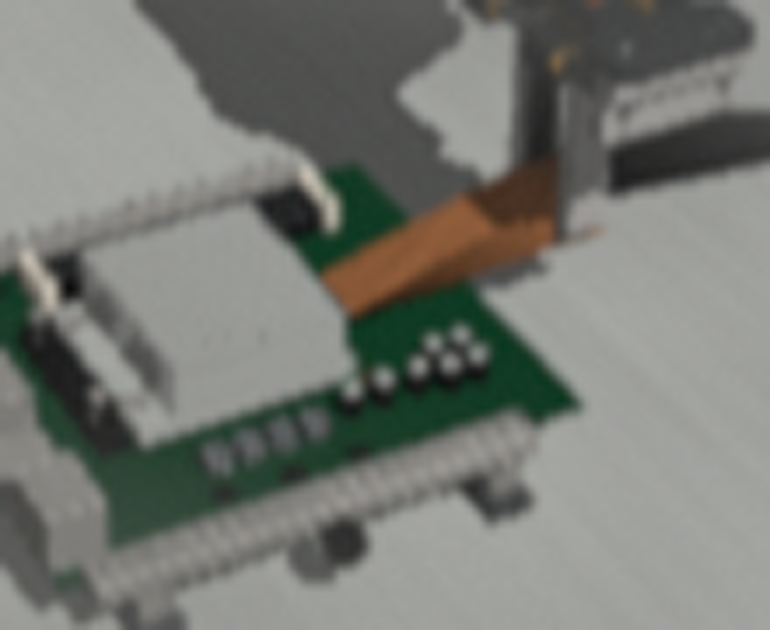

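>>> play_rows(series=[{"xyz": [0, 0, 2], "dr": [0, 0, 0]}, {"xyz": [0, 0, 5], "dr": [0, 0, 0]}, {"xyz": [0, 0, 8], "dr": [0, 0, 0]}, {"xyz": [0, 0, 9.5], "dr": [0, 0, 0]}, {"xyz": [0, 0, 10], "dr": [0, 0, 0]}])

```text
time: 8.8
eef_pos: [489.7, 60.6, 3.6]
orientation: [-0.059, -3.14, -0.0]
wrist_force: [-0.3, 1.4, -0.1]
finger_gap: 27.7
```

>>> play_rows(series=[{"xyz": [0, 0, 0], "dr": [0, 0, 0]}, {"xyz": [0, 0, 0], "dr": [0, 0, 0]}, {"xyz": [0, 0, 0], "dr": [0, 0, 0]}, {"xyz": [0, 0, 0], "dr": [0, 0, 0]}])

```text
time: 9.13
eef_pos: [490.2, 60.6, 4.2]
orientation: [0.059, 3.141, -0.0]
wrist_force: [-0.1, 0.2, -0.3]
finger_gap: 27.9
```

>>> play_rows(series=[{"xyz": [0, 0, 0.5], "dr": [0, 0, 0]}, {"xyz": [0, 0, 1], "dr": [0, 0, 0]}, {"xyz": [0, 0, 1], "dr": [0, 0, 0]}, {"xyz": [0, 0, 1], "dr": [0, 0, 0]}])

```text
time: 9.47
eef_pos: [490.1, 60.6, 3.0]
orientation: [-0.059, -3.141, 0.0]
wrist_force: [0.5, -0.0, -0.6]
finger_gap: 27.8
```

>>> play_rows(series=[{"xyz": [0, 0, 0.3], "dr": [0, 0, 0]}, {"xyz": [0, 0, 0.7], "dr": [0, 0, 0]}, {"xyz": [0, 0, 0.7], "dr": [0, 0, 0]}, {"xyz": [0, 0, 0.7], "dr": [0, 0, 0]}])

```text
time: 9.8
eef_pos: [490.1, 60.6, 2.3]
orientation: [-0.059, -3.141, 0.0]
wrist_force: [0.0, -0.5, 0.1]
finger_gap: 28.1
```

>>> play_rows(series=[{"xyz": [0, 0, 0.3], "dr": [0, 0, 0]}, {"xyz": [0, 0, 0.5], "dr": [0, 0, 0]}, {"xyz": [0, 0, 0.5], "dr": [0, 0, 0]}, {"xyz": [0, 0, 0.5], "dr": [0, 0, 0]}])

```text
time: 10.13
eef_pos: [490.2, 60.6, 2.0]
orientation: [0.059, 3.141, -0.0]
wrist_force: [-1.0, 0.7, -0.0]
finger_gap: 27.4
```

>>> play_rows(series=[{"xyz": [0, 0, 0.3], "dr": [0, 0, 0]}, {"xyz": [0, 0, 0.5], "dr": [0, 0, 0]}, {"xyz": [0, 0, 0.5], "dr": [0, 0, 0]}, {"xyz": [0, 0, 0.5], "dr": [0, 0, 0]}])

```text
time: 10.47
eef_pos: [490.4, 60.6, 1.7]
orientation: [0.059, 3.141, -0.0]
wrist_force: [-2.7, 0.5, 6.0]
finger_gap: 27.6
```

```bash
python3 upd.py 0 0 12.7 0 0 0; python3 - <<'E'
from station import robot
s=robot.state(); print(s["eef_pos"],s["wrist_force"],s["torque"],s["orientation"])
E
```

```text
cmd [490.09  60.65   1.29] 177.84
[490.37421463  60.63932244   1.7189656 ] [-2.74983477  0.50241994  6.04905262] [0.01727073 0.2071134  0.01756746] [ 5.91305609e-02  3.14061300e+00 -6.65609049e-05]
```

>>> play_rows(series=[{"xyz": [0, 0, -0.2], "dr": [0, 0, 0]}, {"xyz": [0, 0, -0.2], "dr": [0, 0, 0]}, {"xyz": [0, 0, -0.2], "dr": [0, 0, 0]}])

```text
time: 10.72
eef_pos: [490.3, 60.7, 1.7]
orientation: [0.059, 3.141, -0.0]
wrist_force: [-2.0, 1.0, 4.1]
finger_gap: 27.6
```

```bash
python3 upd.py 0 0 -0.2 0 0 0;  python3 look.py 8; python3 - <<'E'
from h import *
b=np.load("board.npy")
for n,(x,y,w,h,k) in dict(scene=(300,185,60,50,13),top=(280,155,45,45,13)).items():
    s=load(n+"8.pkl")
    wp=[*place(b,[[-132,0,0]])[0][:2],b[2],32]
    overlay(s,wsegs(wp)+bsegs(b),x,y,w,h,k,f"pics/{n}8o.png"); overlay(s,[],x,y,w,h,k,f"pics/{n}8.png")
E
```

```text
cmd [490.09  60.65   1.49] 177.84
[490.35896602  60.62603511   1.71473287] 27.76733169499127 [-2.88821536  0.09056564  5.20725086] 10.8167
```

View pics/scene8o.png

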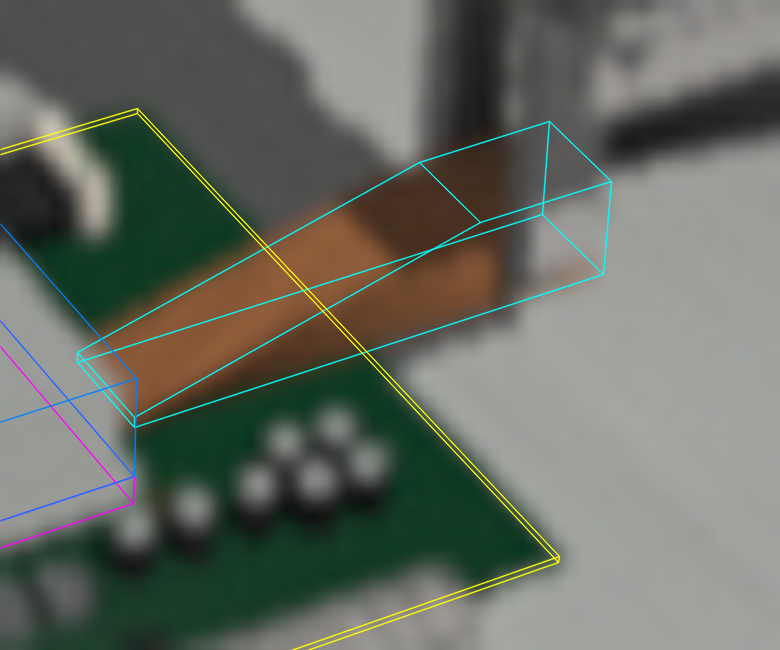

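View pics/top8o.png

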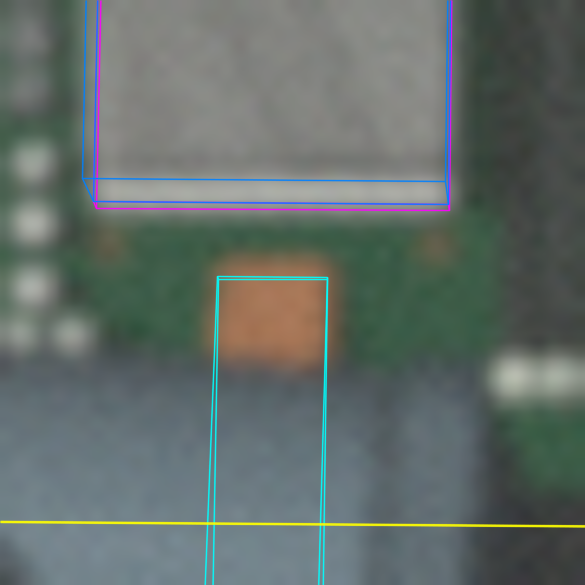

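View pics/scene8.png

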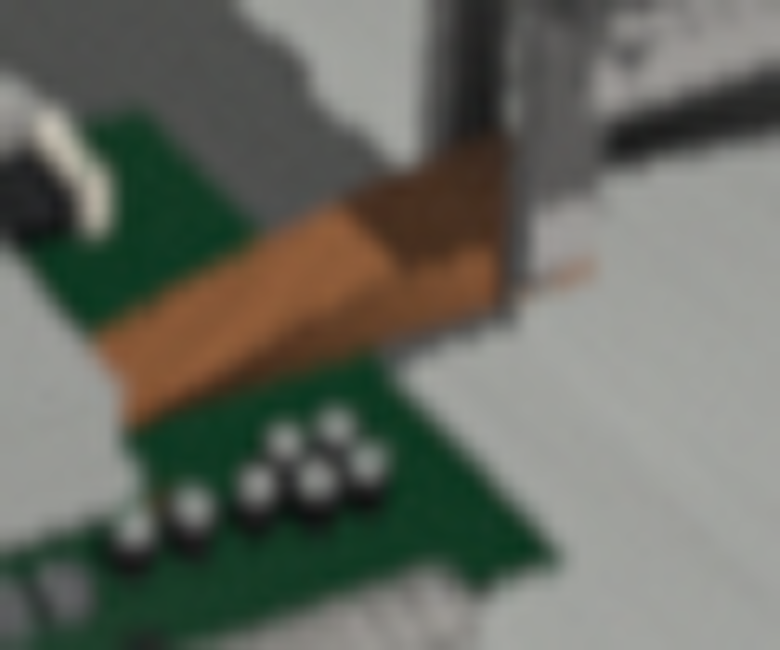

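View pics/top8.png

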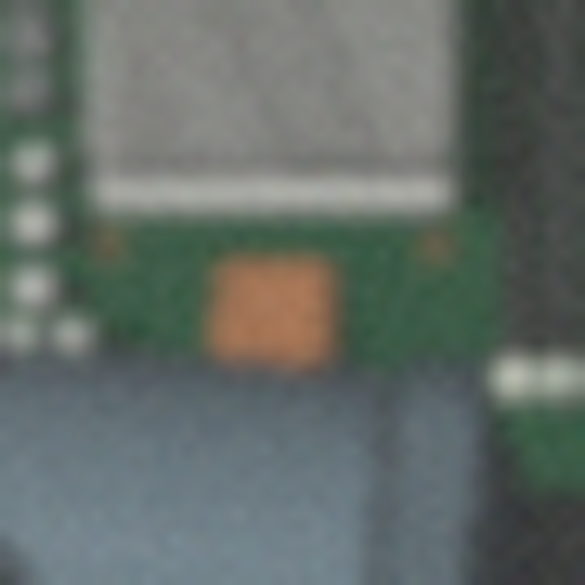

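>>> play_rows(series=[{"xyz": [-1, 0, -0.1], "dr": [0, 0, 0]}, {"xyz": [-3, 0, -0.1], "dr": [0, 0, 0]}, {"xyz": [-5.5, 0, -0.1], "dr": [0, 0, 0]}, {"xyz": [-8, 0, -0.1], "dr": [0, 0, 0]}, {"xyz": [-10, 0, -0.1], "dr": [0, 0, 0]}])

```text
time: 11.23
eef_pos: [500.1, 60.3, 1.8]
orientation: [-0.059, -3.141, 0.0]
wrist_force: [-2.2, 0.3, 6.4]
finger_gap: 27.7
```

>>> play_rows(series=[{"xyz": [-2, 0, 0], "dr": [0, 0, 0]}, {"xyz": [-4.5, 0, 0], "dr": [0, 0, 0]}, {"xyz": [-7, 0, 0], "dr": [0, 0, 0]}, {"xyz": [-9, 0, 0], "dr": [0, 0, 0]}, {"xyz": [-10, 0, 0], "dr": [0, 0, 0]}])

```text
time: 11.65
eef_pos: [510.2, 59.9, 1.9]
orientation: [-0.059, -3.14, 0.0]
wrist_force: [-4.2, -0.7, 8.0]
finger_gap: 27.8
```

>>> play_rows(series=[{"xyz": [0, 0, 0], "dr": [0, 0, 0]}, {"xyz": [0, 0, 0], "dr": [0, 0, 0]}, {"xyz": [0, 0, 0], "dr": [0, 0, 0]}])

```text
time: 11.9
eef_pos: [510.3, 59.8, 1.9]
orientation: [0.059, 3.141, -0.0]
wrist_force: [-2.8, 0.9, 5.8]
finger_gap: 27.6
```

```bash
python3 upd.py -20 0 -0.1 0 0 0; cat > look2.py <<'E'
import sys
from station import robot, optics
from h import *
tag=sys.argv[1]; tr=float(sys.argv[2])
b=np.load("board.npy")
st=robot.state(); print(st["eef_pos"],st["wrist_force"],st["orientation"],st["finger_gap"],st["time"])
for n,(x,y,w,h,k) in dict(scene=(270,180,80,70,9),top=(280,140,45,45,13)).items():
    s=optics.snapshot(n); pickle.dump(s,open(f"{n}{tag}.pkl","wb"))
    wp=[*place(b,[[-132+tr,0,0]])[0][:2],b[2],32]
    overlay(s,wsegs(wp)+bsegs(b),x,y,w,h,k,f"pics/{n}{tag}o.png"); overlay(s,[],x,y,w,h,k,f"pics/{n}{tag}.png")
E
python3 look2.py 9 20
```

```text
cmd [510.07  59.89   1.59] 177.84
[510.26464718  59.84796236   1.89564481] [-2.76970226  0.863044    5.76566206] [ 5.91362318e-02  3.14096005e+00 -1.35599002e-04] 27.631238282347446 11.9
```

View pics/scene9o.png

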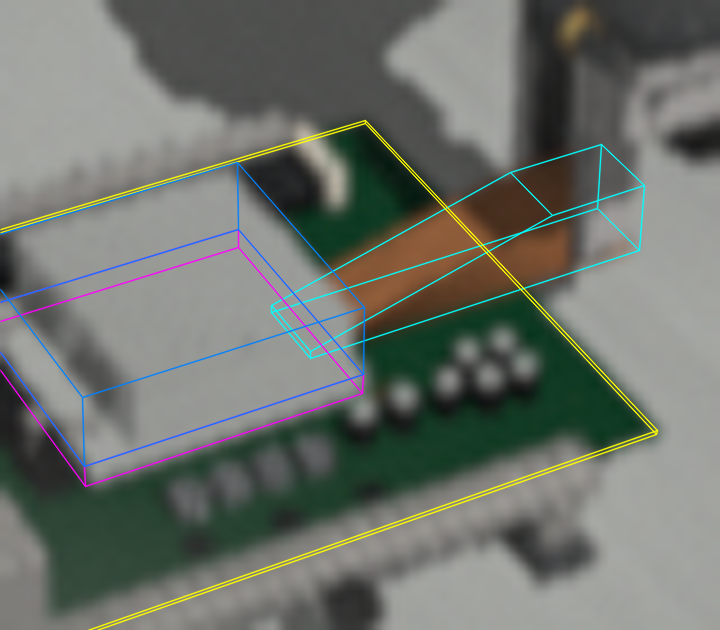

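View pics/top9.png

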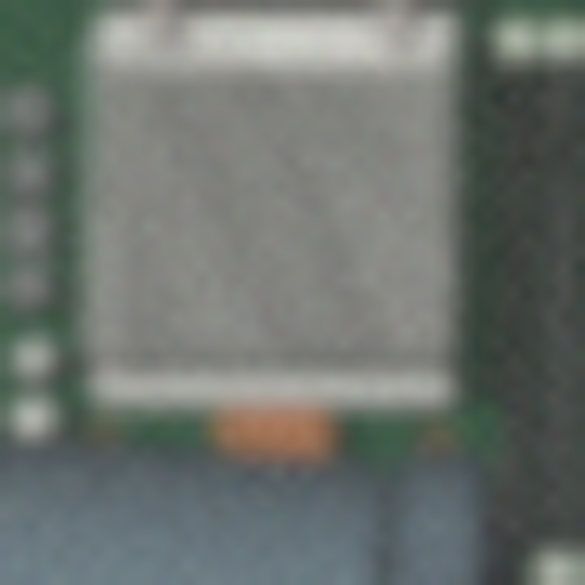

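>>> play_rows(series=[{"xyz": [0, 0, -0.1], "dr": [0, 0, 0]}, {"xyz": [0, 0, -0.2], "dr": [0, 0, 0]}, {"xyz": [0, 0, -0.2], "dr": [0, 0, 0]}])

```text
time: 12.25
eef_pos: [510.3, 59.9, 2.0]
orientation: [0.059, 3.141, -0.0]
wrist_force: [-0.6, 0.9, 4.4]
finger_gap: 28.0
```

```bash
python3 upd.py 0 0 -0.2 0 0 0; python3 - <<'E'
from station import robot, optics
for i in range(3):
    s=robot.state(); print(s["eef_pos"].round(2),s["wrist_force"].round(2),s["torque"].round(3),s["orientation"].round(4)); optics.snapshot("top")
E
```

```text
cmd [510.07  59.89   1.79] 177.84
[510.31  59.86   1.95] [-0.64  0.93  4.37] [0.056 0.061 0.02 ] [ 0.0592  3.1406 -0.    ]
[510.29  59.86   1.93] [-0.64  0.89  4.34] [ 0.006  0.15  -0.005] [ 0.0593  3.1407 -0.    ]
[510.27  59.86   1.93] [-1.28 -1.22  3.94] [ 0.021  0.077 -0.006] [ 5.9200e-02  3.1407e+00 -1.0000e-04]
```

>>> play_rows(series=[{"xyz": [0, 0, -0.2], "dr": [0, 0, 0]}, {"xyz": [0, 0, -0.4], "dr": [0, 0, 0]}, {"xyz": [0, 0, -0.4], "dr": [0, 0, 0]}])

```text
time: 12.65
eef_pos: [510.1, 59.9, 2.0]
orientation: [0.059, 3.141, -0.0]
wrist_force: [0.3, 0.2, 1.3]
finger_gap: 27.4
```

```bash
python3 upd.py 0 0 -0.4 0 0 0; python3 - <<'E'
from station import robot, optics
for i in range(3):
    s=robot.state(); print(s["eef_pos"].round(2),s["wrist_force"].round(2),s["torque"].round(3),s["orientation"].round(4)); optics.snapshot("top")
E
```

```text
cmd [510.07  59.89   2.19] 177.84
[510.09  59.87   2.03] [0.28 0.18 1.31] [ 0.036 -0.181 -0.019] [ 0.0594  3.1409 -0.    ]
[510.05  59.86   2.02] [0.44 0.43 1.19] [ 0.002 -0.142 -0.038] [0.0593 3.141  0.    ]
[510.02  59.87   2.03] [1.55 0.28 0.56] [-0.022 -0.165  0.004] [-0.0593 -3.1409  0.    ]
```

```bash
cat > avg.py <<'E'
import sys
from station import robot, optics
from h import *
tag=sys.argv[1]; N=int(sys.argv[2]); F=[];P=[]
for n in("scene","top"):
    A=0
    for i in range(N):
        A=A+optics.snapshot(n)["img"].astype(float)/N
        s=robot.state(); F.append(np.r_[s["wrist_force"],s["torque"]]); P.append(s["eef_pos"])
    np.save(f"avg_{n}_{tag}.npy",A)
print(np.mean(P,0).round(2),np.mean(F,0).round(3),s["finger_gap"],s["time"])
E
python3 avg.py base 8
```

```text
[509.84  59.91   2.07] [ 0.156  0.051 -0.279  0.013 -0.048  0.003] 27.930124049075996 13.6
```

>>> play_rows(series=[{"xyz": [-1, 0, 0.1], "dr": [0, 0, 0]}, {"xyz": [-2.5, 0, 0.1], "dr": [0, 0, 0]}, {"xyz": [-4, 0, 0.1], "dr": [0, 0, 0]}, {"xyz": [-5, 0, 0.1], "dr": [0, 0, 0]}, {"xyz": [-5, 0, 0.1], "dr": [0, 0, 0]}])

```text
time: 14.02
eef_pos: [514.8, 59.7, 2.0]
orientation: [-0.059, -3.14, -0.0]
wrist_force: [-2.3, 0.0, 1.1]
finger_gap: 27.9
```

```bash
python3 upd.py -5 0 0.1 0 0 0; python3 avg.py t25 4
```

```text
cmd [515.07  59.7    2.09] 177.84
[514.85  59.72   2.06] [-1.631  0.069  0.509  0.043  0.338  0.015] 27.86671102548054 14.4167
```

>>> play_rows(series=[{"xyz": [-1, 0, 0], "dr": [0, 0, 0]}, {"xyz": [-2, 0, 0], "dr": [0, 0, 0]}, {"xyz": [-3, 0, 0], "dr": [0, 0, 0]}, {"xyz": [-3, 0, 0], "dr": [0, 0, 0]}, {"xyz": [-3, 0, 0], "dr": [0, 0, 0]}])

```text
time: 14.83
eef_pos: [517.5, 59.7, 2.0]
orientation: [-0.059, -3.139, -0.0]
wrist_force: [-5.7, -0.6, 2.8]
finger_gap: 27.7
```

```bash
python3 upd.py -3 0 0 0 0 0; python3 avg.py t28 4
```

```text
cmd [518.07  59.59   2.08] 177.84
[517.49  59.69   2.06] [-4.893  0.433  3.225  0.068  0.87   0.005] 27.665721030628625 15.2333
```

```bash
cat > lift.py <<'E'
import sys
from h import *
tag=sys.argv[1]
b=np.load("board.npy")
def flow(n,P,tag):
    # track patches around projected points
    s=load(n+"9.pkl"); A=np.load(f"avg_{n}_base.npy"); B=np.load(f"avg_{n}_{tag}.npy")
    out=[]
    for p in P:
        u=proj(s,place(b,[p]))[0].round().astype(int); r=5
        a=A[u[1]-r:u[1]+r+1,u[0]-r:u[0]+r+1].mean(2).astype(np.float32); c=B[u[1]-r:u[1]+r+1,u[0]-r:u[0]+r+1].mean(2).astype(np.float32)
        W=np.eye(2,3,dtype=np.float32)
        try:
            cc,W=cv2.findTransformECC(a,c,W,cv2.MOTION_TRANSLATION,(3,200,1e-6)); out.append((W[:,2].round(2).tolist(),round(cc,3)))
        except Exception as e: out.append("fail")
    return out
pts=[[-50,45,60],[-50,0,74],[-50,-45,74],[-50,45,74],[50,45,60],[-130,100,32]]
print("scene",flow("scene",pts,tag)); print("top",flow("top",[[-50,45,46],[-50,-45,46],[50,45,46]],tag))
# predicted shift for 3mm lift
def lifted(p,h):
    p=np.array(p,float); t=h/100; v=np.array([p[0]-50,p[2]-38]); R=np.array([[np.cos(t),np.sin(t)],[-np.sin(t),np.cos(t)]])
    q=R@v; return [q[0]+50,p[1],q[1]+38]
for n in("scene","top"):
    s=load(n+"9.pkl"); print(n,"3mm->",[(proj(s,place(b,[lifted(p,3)]))-proj(s,place(b,[p])))[0].round(2).tolist() for p in pts[:4]])
E
python3 lift.py t25; python3 lift.py t28
python3 - <<'E'
from h import *
for n,(x,y,w,h,k) in dict(scene=(270,185,80,60,9)).items():
  ims=[]
  for t in("base","t28"):
    A=np.load(f"avg_{n}_{t}.npy").clip(0,255).astype(np.uint8); ims.append(cv2.resize(A[200:245,285:345,::-1],None,fx=9,fy=6.5,interpolation=cv2.INTER_CUBIC))
cv2.imwrite("pics/cmp28.png",np.vstack(ims))
E
```

```text
scene [([0.029999999329447746, -0.15000000596046448], 0.993), ([0.019999999552965164, -0.009999999776482582], 1.0), ([0.49000000953674316, 0.029999999329447746], 0.971), ([0.18000000715255737, -0.18000000715255737], 0.988), ([-0.0, -0.009999999776482582], 1.0), ([0.0, 0.0], 1.0)]
top [([-0.11999999731779099, -0.009999999776482582], 0.863), ([-0.03999999910593033, -0.05999999865889549], 0.993), ([0.019999999552965164, 0.009999999776482582], 1.0)]
scene 3mm-> [[-0.2, -0.74], [-0.33, -0.7], [-0.33, -0.7], [-0.33, -0.7]]
top 3mm-> [[-0.08, -0.4], [-0.05, -0.54], [-0.02, -0.54], [-0.08, -0.54]]
scene [([0.009999999776482582, -0.18000000715255737], 0.989), ([0.029999999329447746, -0.05999999865889549], 0.998), ([0.4300000071525574, 0.20999999344348907], 0.974), ([0.10000000149011612, 0.019999999552965164], 0.968), ([-0.4000000059604645, -0.20000000298023224], 0.951), ([0.009999999776482582, 0.0], 1.0)]
top [([-0.07000000029802322, -0.20999999344348907], 0.712), ([-0.09000000357627869, 0.019999999552965164], 0.98), ([0.009999999776482582, -0.029999999329447746], 0.999)]
scene 3mm-> [[-0.2, -0.74], [-0.33, -0.7], [-0.33, -0.7], [-0.33, -0.7]]
top 3mm-> [[-0.08, -0.4], [-0.05, -0.54], [-0.02, -0.54], [-0.08, -0.54]]
```

View pics/cmp28.png

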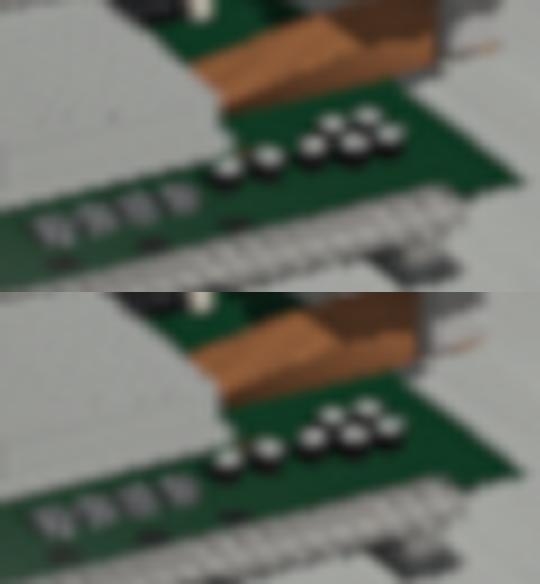

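>>> play_rows(series=[{"xyz": [-1, 0, -0.1], "dr": [0, 0, 0]}, {"xyz": [-2, 0, -0.1], "dr": [0, 0, 0]}, {"xyz": [-3, 0, -0.1], "dr": [0, 0, 0]}, {"xyz": [-4, 0, -0.1], "dr": [0, 0, 0]}, {"xyz": [-5, 0, -0.1], "dr": [0, 0, 0]}])

```text
time: 15.65
eef_pos: [522.4, 59.5, 2.0]
orientation: [-0.059, -3.139, -0.0]
wrist_force: [-5.5, -0.6, 2.8]
finger_gap: 27.6
```

```bash
python3 upd.py -5 0 -0.1 0 0 0; python3 avg.py t33 4; python3 lift.py t33
```

```text
cmd [523.06  59.4    2.18] 177.84
[522.69  59.48   2.06] [-4.73  -0.074  1.572  0.1    0.822 -0.012] 27.82615168959443 16.05
scene [([0.17000000178813934, -0.4399999976158142], 0.994), ([0.05999999865889549, -0.10999999940395355], 0.994), ([0.7200000286102295, 0.25999999046325684], 0.911), ([0.10999999940395355, -0.5899999737739563], 0.996), ([-0.029999999329447746, 0.27000001072883606], 0.983), ([-0.0, -0.0], 1.0)]
top ['fail', ([-0.9700000286102295, -0.6499999761581421], 0.924), ([-0.009999999776482582, -0.07000000029802322], 0.997)]
scene 3mm-> [[-0.2, -0.74], [-0.33, -0.7], [-0.33, -0.7], [-0.33, -0.7]]
top 3mm-> [[-0.08, -0.4], [-0.05, -0.54], [-0.02, -0.54], [-0.08, -0.54]]
```

>>> play_rows(series=[{"xyz": [-1, 0, 0], "dr": [0, 0, 0]}, {"xyz": [-2, 0, 0], "dr": [0, 0, 0]}, {"xyz": [-3, 0, 0], "dr": [0, 0, 0]}, {"xyz": [-3.5, 0, 0], "dr": [0, 0, 0]}, {"xyz": [-3.5, 0, 0], "dr": [0, 0, 0]}])

```text
time: 16.47
eef_pos: [526.7, 59.2, 2.1]
orientation: [0.059, 3.141, -0.0]
wrist_force: [-2.5, -0.5, -0.5]
finger_gap: 27.8
```

```bash
python3 upd.py -3.5 0 0 0 0 0; python3 avg.py t36 8; python3 lift.py t36; python3 look2.py 10 36
python3 - <<'E'
from h import *
# edge rows: heat sink left-bottom silhouette & top-front-left, subpixel profile along vertical lines in scene
A=np.load("avg_scene_base.npy").mean(2)
b=np.load("board.npy"); s=load("scene9.pkl")
def prof(A,u,r=7):
    xs=np.full(8*r*2+1,u[0],np.float32); ys=(u[1]+np.linspace(-r,r,16*r+1)).astype(np.float32)
    return cv2.remap(A.astype(np.float32),xs[None],ys[None],cv2.INTER_CUBIC)[0]
for nm,L in dict(base_side=[[x,45,38] for x in(-45,-40,-30,-20,-10,0,20,40)]).items():
    for p in L:
        u=proj(s,place(b,[p]))[0]; o=[]
        for t in("base","t28","t33","t36"):
            A=np.load(f"avg_scene_{t}.npy"); q=prof((A[:,:,0]-A[:,:,1]*1.0).astype(np.float32),u) # red-green
            g=np.gradient(q); i=np.argmin(g); w=np.clip(-g[max(0,i-24):i+25],0,None); o.append(round(float((w*np.arange(max(0,i-24),max(0,i-24)+len(w))).sum()/w.sum()/8-7),2))
        print(p,o)
E
```

```text
cmd [526.56  59.27   2.18] 177.84
[526.76  59.24   2.26] [-2.162  0.237 -1.495  0.041  0.481  0.004] 27.583940013878504 17.2667
scene [([0.05999999865889549, -0.5699999928474426], 0.996), ([0.10000000149011612, -0.2800000011920929], 0.981), ([1.909999966621399, 0.550000011920929], 0.896), ([-0.05000000074505806, -0.7400000095367432], 0.995), ([-0.07999999821186066, 0.2800000011920929], 0.978), ([-0.0, 0.0], 1.0)]
top ['fail', 'fail', ([-0.0, -0.23000000417232513], 0.988)]
scene 3mm-> [[-0.2, -0.74], [-0.33, -0.7], [-0.33, -0.7], [-0.33, -0.7]]
top 3mm-> [[-0.08, -0.4], [-0.05, -0.54], [-0.02, -0.54], [-0.08, -0.54]]
[526.7576231   59.25274877   2.30861306] [-1.15158498  0.09527227 -1.09170885] [ 5.92792399e-02  3.14065375e+00 -6.92580336e-05] 27.583940013878504 17.2667
[-45, 45, 38] [4.88, 4.85, 4.88, 4.88]
[-40, 45, 38] [0.69, 0.71, 0.29, -0.08]
[-30, 45, 38] [0.55, 0.57, 0.09, 0.01]
[-20, 45, 38] [0.61, 0.66, 0.23, 0.1]
[-10, 45, 38] [0.52, 0.31, 0.37, 0.08]
[0, 45, 38] [0.3, 0.31, 0.33, 0.17]
[20, 45, 38] [0.34, 0.36, 0.43, 0.39]
[40, 45, 38] [0.68, 0.6, 0.62, 0.6]
```

View pics/scene10.png

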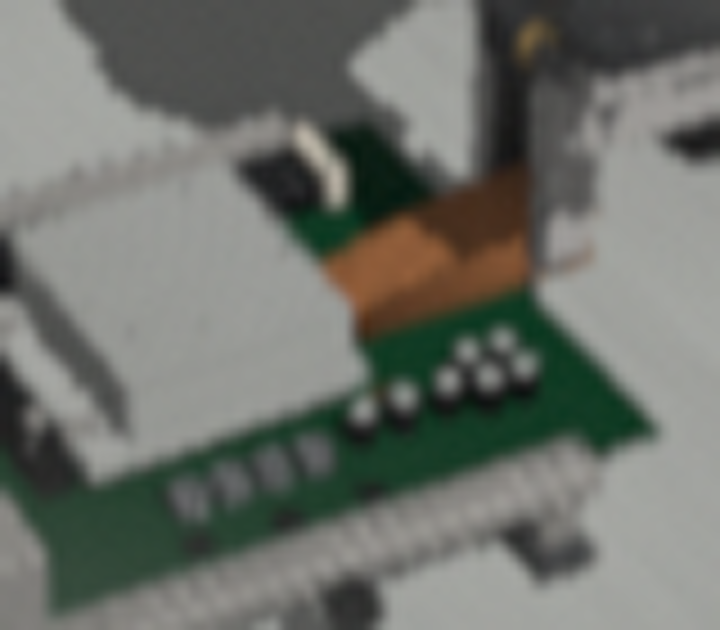

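View pics/top10.png

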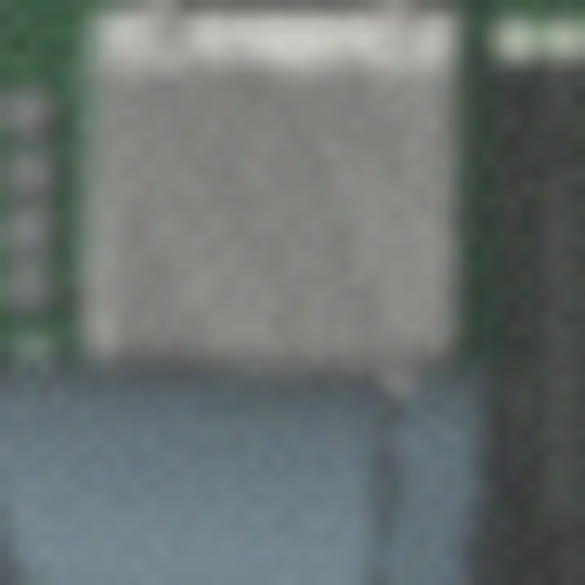

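>>> play_rows(series=[{"xyz": [0, 0, 0.1], "dr": [0, 0, 0]}, {"xyz": [0, 0, 0.2], "dr": [0, 0, 0]}, {"xyz": [0, 0, 0.3], "dr": [0, 0, 0]}, {"xyz": [0, 0, 0.3], "dr": [0, 0, 0]}, {"xyz": [0, 0, 0.3], "dr": [0, 0, 0]}])

```text
time: 17.78
eef_pos: [526.7, 59.2, 2.1]
orientation: [0.059, 3.141, -0.0]
wrist_force: [-1.9, -0.6, -0.9]
finger_gap: 27.7
```

```bash
python3 upd.py 0 0 0.3 0 0 0; python3 avg.py f1 8; python3 lift.py f1 | head -1; cat > side.py <<'E'
import sys
from h import *
b=np.load("board.npy"); s=load("scene9.pkl")
def prof(A,u,r=7):
    xs=np.full(16*r+1,u[0],np.float32); ys=(u[1]+np.linspace(-r,r,16*r+1)).astype(np.float32)
    return cv2.remap(A.astype(np.float32),xs[None],ys[None],cv2.INTER_CUBIC)[0]
L=[]
for x in(-40,-35,-30,-25,-20,-15,-10):
    p=[x,45,38]; u=proj(s,place(b,[p]))[0]; o=[]
    k=(proj(s,place(b,[[x,45,38+3*(50-x)/100]]))[0]-u)[1]
    for t in["base"]+sys.argv[1:]:
        A=np.load(f"avg_scene_{t}.npy"); g=np.gradient(prof(A[:,:,0]-A[:,:,1],u)); i=np.argmin(g); a=max(0,i-24); w=np.clip(-g[a:i+25],0,None)
        o.append((w*np.arange(a,a+len(w))).sum()/w.sum()/8-7)
    L.append([(v-o[0])/k*3 for v in o[1:]])
print(sys.argv[1:],"front lift mm per column:\n",np.array(L).round(2),"median",np.median(L,0).round(2))
E
python3 side.py t28 t33 t36 f1
```

```text
cmd [526.56  59.27   1.88] 177.84
[526.71  59.25   2.06] [-1.939e+00  2.000e-02  2.040e-01  7.000e-03  3.800e-01 -1.000e-03] 27.673085092261687 18.5833
scene [([0.18000000715255737, -0.5], 0.994), ([0.11999999731779099, -0.27000001072883606], 0.981), ([1.909999966621399, 0.5400000214576721], 0.896), ([-0.05000000074505806, -0.8100000023841858], 0.995), ([-0.09000000357627869, 0.25999999046325684], 0.978), ([-0.0, -0.0], 1.0)]
['t28', 't33', 't36', 'f1'] front lift mm per column:
 [[-0.1   1.7   3.23  3.25]
 [ 1.59  2.07  2.74  2.74]
 [-0.09  2.19  2.6   2.56]
 [ 1.26  2.28  2.31  2.44]
 [-0.27  2.05  2.73  2.7 ]
 [ 1.57  1.84  2.2   2.08]
 [ 1.36  0.96  2.79  2.79]] median [1.26 2.05 2.73 2.7 ]
```

```bash
python3 - <<'E'
from station import robot, optics
import cv2
for n in("scene","top"):
    cv2.imwrite(f"pics/{n}_fin.png",optics.snapshot(n)["img"][:,:,::-1])
s=robot.state(); print(s["eef_pos"],s["wrist_force"],s["qd"].round(4),s["finger_gap"],s["time"])
E
python3 -c "
import cv2,numpy as np
cv2.imwrite('pics/fin.png',np.vstack([cv2.resize(cv2.imread(f'pics/{n}_fin.png'),(480,300)) for n in('scene','top')]))"
```

```text
[526.71024711  59.25294003   2.06887003] [-1.83494051 -0.94789794  0.22064585] [ 0.0005 -0.0005 -0.0003 -0.0021  0.0002  0.0018] 27.887702840634955 18.6833
```

View pics/fin.png

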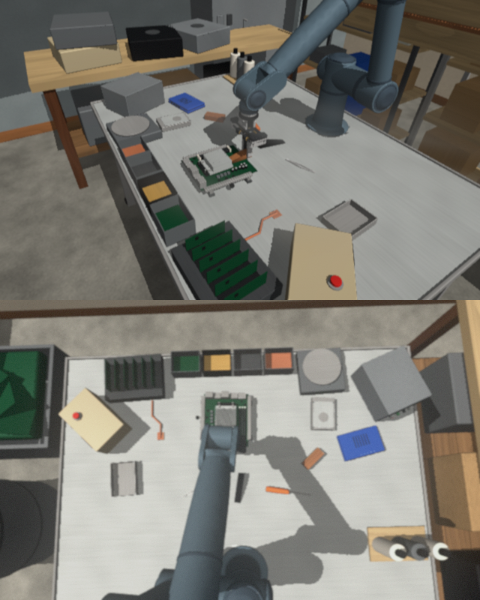

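The final pictures show the wedge in the gripper under the heat sink's front edge (scene about (235,155)). The heat pipe, tray, block, black wedge, screwdriver, router and drive are where they started. The readings are steady, so I am handing the job in.

```bash
python3 -c "
from station import robot
print(robot.hand_in()); s=robot.state(); print(s['eef_pos'],s['wrist_force'],s['finger_gap'],s['time'])"
```

```text
the job is handed in; nothing more can be done
None
the job is handed in; nothing more can be done
```

I gripped the wooden wedge by its back end, laid it on the bare strip with the toe about 15 mm short of the heat sink's front edge, and slid it straight in. I handed the job in at about 18.7 s with the wedge still gripped and holding the heat sink up.

**Last checks**
- **Lift:** the camera images gave about 2.7 mm, with single readings from 2.1 to 3.3 mm. Wedge travel after contact gave about 3.1 mm, so the two differ slightly.
- **Wedge on the board:** the tool height was back at the board-contact level. The wrist force was small, about -1.8 N along the slide and 0.2 N vertically.
- **Grip:** the finger opening read 27.9 mm against the wedge's 28 mm width.
- **Other things on the cart:** the bystanders I could see in the last pictures had not moved. The tweezers are partly hidden by the arm in the last top view, but in the last scene picture they look unmoved.

**What disagreed**
- **Finger height:** the fingertips sit about 31–33 mm higher than the reported tool position says. My first attempt to grip therefore closed above the wedge without moving it. I found the offset in the images and gripped lower.
- **Flatness:** I judged the wedge flat from contact heights and image overlays. These would not show a tilt of less than about half a degree.

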